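# Secure sample bottles on a bench shaker and start it

## Task

Get the bench shaker ready and start it: take the T-key that was left standing on the platform's centre screw and hang it by its eye on the peg at the shaker's right side, pushed in past the red gravity flap so that the flap falls shut behind it, and move every red-capped bottle from the blue carrier to stand upright in a nest of its own on the platform. Then lift the hold-down bar, swing it round on its pivot bolt over the bottle caps and let it down until its slot has dropped fully over the second bolt. Only when all of this is secure, push the switch lever on the shaker's front fully over to the left to start it; leave the other things on the bench where they are.

Things in the scene. Friction and masses are not known exactly. Their poses are not given: they have to be found in the camera images.
- sample0_mid (a point): sample bottle, white with red screw cap, 62 mm diameter, 126 mm tall, 0.14 to 0.28 kg. Point: its centre, 63 mm above its foot; z is its axis. The cap, 42 mm diameter, spans 41 to 63 mm above this point: grip it there from above (shoulder below it widens to 62 mm). Two to four such bottles are present (None if absent), upright in the cells of the blue carrier
- sample1_mid (a point): another sample bottle of the same kind and size as sample0_mid; this point is its centre, 63 mm above its foot (None if absent)
- sample2_mid (a point): another sample bottle of the same kind and size as sample0_mid; this point is its centre, 63 mm above its foot (None if absent)
- sample3_mid (a point): another sample bottle of the same kind and size as sample0_mid; this point is its centre, 63 mm above its foot (None if absent)
- nest0 (a point): floor centre of one of four nests on the shaker platform, 72 mm above the worktop, one bottle each: about 74 x 74 mm clear between fences 60 mm high; nest centres 82 mm apart. Axes as the shaker's: x away from the robot along the closed bar, y to the left (side where the bar opens), z up
- nest1 (a point): floor centre of another nest, like nest0, same axes
- nest2 (a point): floor centre of another nest, like nest0, same axes
- nest3 (a point): floor centre of another nest, like nest0, same axes
- key_grip (a point): centre of the T-key's blue crossbar handle: 100 mm long along x, 13 mm thick along y, 18 mm high; grip it from above across the 13 mm. Key 0.22 kg, 179 mm tall, z up the shank, this point 170 mm above its foot. It starts upright, 30 mm wide socket standing loosely (20 mm bore, 26 mm deep) over the 16 mm tall screw head at the platform's centre; lifts off. The bar cannot close while it is there
- key_eye (a point): centre of the round hanging eye in the key's shank, 65 mm below the handle's centre, 105 mm above the key's foot; clear hole 36 mm in diameter in 8 mm round bar, in the plane of handle and shank; its axis is y, x is along the handle. Either face may look to the bracket
- tkey: the same T-key as a whole; origin under its socket, x along the handle, z up
- peg_root (a point): root of the hanging peg on the shaker's right side, at its bracket, 165 mm above the worktop. Axes as the shaker's: the 10 mm round peg runs level 91 mm along -y (away from the shaker); the eye comes over its free end and moves along +y. The key hangs freely on it, foot clear of the worktop; nothing stands above, the bracket's top is 11 mm above the peg's axis
- keeper (a joint): red gravity flap pinned 75 mm out on the peg, 12 mm wide, reaching 40 mm below the peg's axis: 0 rad = hanging (shut), 1.45 = folded in and up towards the bracket; it swings inwards only. The eye itself, moved level along the peg with the peg about at its centre, lifts it with under 1 N; with the eye's centre within 30 mm of the root the flap falls behind it. Then let it down on the peg
- hold_bar (a joint): swing angle of the hold-down bar about the upright pivot bolt: 0 rad = closed, along the shaker's x between the two bottle rows; grows counter-clockwise from above, opening to the left; starts 1.7 to 2.0 open, turns freely, range -0.15 to 2.1
- bar_lift (a joint): height by which the bar is lifted on its pivot bolt, 0 m = down, up to 0.035 m; it sinks back by its own weight (about 3.6 N) when let go. It must be lifted at least 18 mm (better 25 mm) to pass over the second bolt
- bar_knob (a point): centre of the bar's black knob, 26 mm diameter, 31 mm tall, 130 mm from the pivot bolt, to lift and swing the bar from above; x points along the bar to its slot. Bar: 6 mm steel, upper face 24 mm below this point, 34 mm wide, open-ended slot 14 mm wide at its free end (middle 245 mm from the pivot), two 74 mm wide cross plates whose pads come 4 mm above the bottle caps when down
- pivot_bolt (a point): axis of the upright pivot bolt at the platform's end near the robot, at the height of the lowered bar's underside (205 mm above the worktop); the bolt's top is 265 mm above the worktop. Axes as the shaker's
- slot_bolt_tip (a point): rounded tip of the second upright bolt at the platform's far end, 10 mm diameter, 17 mm above the shoulder on which the lowered bar lies; 245 mm from the pivot bolt
- switch (a joint): switch lever on the control ledge at the shaker's front right: 0 rad = off, leaning to the shaker's right (-y); 0.9 rad = on, leaning left (+y). It stays where it is left and is pushed over with a few newtons
- switch_tip (a point): tip of the switch lever, 55 mm long; push it from its right side towards the shaker's left (+y of the shaker)
- glass_beaker: bystander: 400 ml glass beaker, 86 mm wide, 105 mm tall, origin under its foot
- crate: blue plastic bottle carrier right of the shaker, fixed, 163 x 163 mm, origin under its centre; four cells, each 74 x 74 mm, walls 65 mm high, floor 5 mm thick; the bottles start in its cells. Leave it where it is
- flask: bystander: 250 ml conical glass flask, 85 mm wide, 140 mm tall, origin under its foot
There are look-alikes about, which are no part of the job. What is shaped like the part that bears sample0_mid but purple is not meant.

How it is judged (in metres and radians):
On the way, in this order (a step that is already met when the one before it is completed fails the run):
1. every sample bottle stands in a nest of the platform ((horizontal distance between sample0_mid and nest0 below 0.02 m or horizontal distance between sample0_mid and nest1 below 0.02 m or horizontal distance between sample0_mid and nest2 below 0.02 m or horizontal distance between sample0_mid and nest3 below 0.02 m) and z of sample0_mid in the frame of nest0 between 0.055 and 0.069 m and angle between each of sample0_mid, sample1_mid, sample2_mid, sample3_mid's own z axis and vertical below 0.1 rad and (horizontal distance between sample1_mid and nest0 below 0.02 m or horizontal distance between sample1_mid and nest1 below 0.02 m or horizontal distance between sample1_mid and nest2 below 0.02 m or horizontal distance between sample1_mid and nest3 below 0.02 m) and z of sample1_mid in the frame of nest0 between 0.055 and 0.069 m and (horizontal distance between sample2_mid and nest0 below 0.02 m or horizontal distance between sample2_mid and nest1 below 0.02 m or horizontal distance between sample2_mid and nest2 below 0.02 m or horizontal distance between sample2_mid and nest3 below 0.02 m) and z of sample2_mid in the frame of nest0 between 0.055 and 0.069 m and (horizontal distance between sample3_mid and nest0 below 0.02 m or horizontal distance between sample3_mid and nest1 below 0.02 m or horizontal distance between sample3_mid and nest2 below 0.02 m or horizontal distance between sample3_mid and nest3 below 0.02 m) and z of sample3_mid in the frame of nest0 between 0.055 and 0.069 m and value of joint switch below 0.25 rad), for 0.2 s.
2. bottles in their nests, key hung with the flap fallen behind its eye, bar down over the second bolt, switch still off (all of step 1 and y of key_eye in the frame of peg_root between -0.072 and -0.003 m and x of key_eye in the frame of peg_root between -0.016 and 0.016 m and z of key_eye in the frame of peg_root between -0.022 and 0 m and value of joint keeper below 0.3 rad and angle between key_eye's own z axis and vertical below 0.4 rad and value of joint bar_lift below 0.004 m and value of joint hold_bar between -0.03 and 0.03 rad), for 0.2 s.
3. the shaker is switched on with everything secured ((horizontal distance between sample0_mid and nest0 below 0.02 m or horizontal distance between sample0_mid and nest1 below 0.02 m or horizontal distance between sample0_mid and nest2 below 0.02 m or horizontal distance between sample0_mid and nest3 below 0.02 m) and z of sample0_mid in the frame of nest0 between 0.055 and 0.069 m and angle between each of sample0_mid, sample1_mid, sample2_mid, sample3_mid's own z axis and vertical below 0.1 rad and (horizontal distance between sample1_mid and nest0 below 0.02 m or horizontal distance between sample1_mid and nest1 below 0.02 m or horizontal distance between sample1_mid and nest2 below 0.02 m or horizontal distance between sample1_mid and nest3 below 0.02 m) and z of sample1_mid in the frame of nest0 between 0.055 and 0.069 m and (horizontal distance between sample2_mid and nest0 below 0.02 m or horizontal distance between sample2_mid and nest1 below 0.02 m or horizontal distance between sample2_mid and nest2 below 0.02 m or horizontal distance between sample2_mid and nest3 below 0.02 m) and z of sample2_mid in the frame of nest0 between 0.055 and 0.069 m and (horizontal distance between sample3_mid and nest0 below 0.02 m or horizontal distance between sample3_mid and nest1 below 0.02 m or horizontal distance between sample3_mid and nest2 below 0.02 m or horizontal distance between sample3_mid and nest3 below 0.02 m) and z of sample3_mid in the frame of nest0 between 0.055 and 0.069 m and y of key_eye in the frame of peg_root between -0.072 and -0.003 m and x of key_eye in the frame of peg_root between -0.016 and 0.016 m and z of key_eye in the frame of peg_root between -0.022 and 0 m and value of joint keeper below 0.3 rad and angle between key_eye's own z axis and vertical below 0.4 rad and value of joint bar_lift below 0.004 m and value of joint hold_bar between -0.03 and 0.03 rad and value of joint switch above 0.7 rad), for 0.2 s.
At the end, for the whole second after the job is handed in: Every present sample bottle upright on the floor of a nest, within 20 mm of its centre; key hanging at rest by its eye between bracket and flap, flap down (under 0.3 rad); bar down (lift under 4 mm) at 0 +/- 0.03 rad over the second bolt; then the switch over (above 0.7 rad) (all of step 3 and linear speed of tkey below 0.03 m/s); the robot touches nothing.
It fails at once if a bystander was pushed more than 30 mm (distance of any of glass_beaker, flask from where it was at the start of the episode above 0.03 m).
It fails at once if the switch was on while the bar was not closed (value of joint switch above 0.7 rad and (value of joint bar_lift above 0.01 m or value of joint hold_bar above 0.1 rad)).
Of sample0, sample1, sample2, sample3 only 2 to 4 are there at a start; the rules pass over those that are not, and their reading is None.
At some moment in a run one of sample0, sample1, sample2, sample3 may be knocked a few centimetres aside while the robot is not near it.
It also fails if it takes over 210 s, if anything falls off the work surface, if the arm or the gripper's body presses on something with over 40 N, if the wrist force passes 120 N, or if a joint passes its speed limit or range.

## Robot

A 7-joint arm with a two-finger parallel gripper is mounted at the origin on the work surface; the furniture and walls round the work are solid. World frame = base frame: x ahead of the robot, y to its left, z up, the work surface at z = 0. Lengths are in m, angles in degrees, forces in N, time in s.
With the tool pointing down it reaches from about 0.425 to 0.8 m from the base axis. Payload 8.3 kg.
Tool frame: the origin (TCP) lies midway between the tips of the shut fingers; the grasp point (between the pads) lies 19 mm behind it (bot.pinch_z is the distance from the TCP to the grasp point, in m); z points along the fingers, y is the line along which they close (so a half turn about z gives the same grasp; the last joint's range is limited). The gripper opens to 85 mm and grips with 20 to 120 N. Pads are 22 mm wide; open, the fingers measure 114 mm over their backs; the gripper's body (76 mm by 85 mm) begins 54 mm behind the grasp point. The pads swing forward as they close: fully open they stand 13 mm farther back than shut.
Start: joints at [63.891, 21.967, 0.94, 78.501, -0.361, 79.538, -2.664], TCP at [0.239, -0.577, 0.209] pointing down, gripper open.
Joint ranges: [-169.22, 169.22], [-14.56, 117.87], [-87.37, 89.26], [10.42, 133.3], [-82.24, 262.24], [0.94, 117.77], [-172.7, 172.7]. Speed limits (degrees/s): [136.94, 136.94, 172.46, 172.46, 180, 180, 180].

## Interface

Orientations are given as [roll, pitch, yaw] about the fixed x, y, z axes, in that order (R = Rz(yaw) Ry(pitch) Rx(roll)).
In Python, from workcell import bot, read_camera, camera_params, job gives the robot as it stands.
- The arm moves only by the tool play_rows, never from a script. Its argument "moves" is a list of rows, each an object with "dp": the shift along the tool's x, y, z normalised to -1 to 1, where 1 is 200 mm, a list of three; "rotation": the turn, a rotation vector about the tool's x, y, z normalised to -1 to 1, where 1 is 90 degrees, a list of three; "fingers": the gripper command: -1 is shut, 1 is fully open, values between are in proportion. In form: [{"dp": [tx, ty, tz], "rotation": [ax, ay, az], "fingers": fingers}, ...]. A call has 1 to 8 rows; each row is the pose to reach, as a shift and turn from the pose commanded when the call began, along the tool's axes at that moment; what a row does not reach only later rows make up. A row lasts 1/10 s, in which the tool goes at most 50 mm and 8.59 degrees, less where a joint would pass 70% of its speed; a pose out of reach is approached as far as the arm can. A call with a number of a shift or a turn outside -1 to 1 is refused whole. A call with a gripper value outside its range is refused whole. The fingers move at their own pace and stop on an object; "force" is the grip in N (left out, the last holds). Time passes only in rows, so rows that repeat a pose let the fingers close. It gives the time, the measured TCP pose, the force, the opening and the grip force at its end, in the units of the state.
- bot.get_state(): the state, without advancing time (a new reading comes with each control period).
- read_camera(name): name is "scene" or "top" or "wrist"; returns (picture, depth): 480x640x3 uint8, red, green, blue; 480x640 float32, m along the optical axis (not along the pixel's ray), 0 where there is no reading.
- camera_params(name): a dict with "fx", "fy", "cx", "cy" (pixels), "R" (3x3) and "t" (3): a world point X has camera coordinates R X + t. Camera axes: x right, y down, z forward; pixel columns grow to the right and rows downward; lengths in m; the calibration is good to about 2 mm. The wrist camera is an equidistant fisheye: a pixel r from the principal point sees the ray r / f radians off the axis. A picture is of the moment at which its call begins: read the wrist's pose just before it. camera_params takes no time and is no camera call; for the wrist camera it gives the pose at the moment of the call.
- job.hand_in(): hands the job in; it is judged then, once.
The state is a dict: "time_s": time; "qpos": joint angles; "qd": joint speeds; "joint_torque": joint torques, N m; "tool_pos": TCP position; "tcp_rot": TCP orientation; "contact_force": force on the tool from outside, world axes, zero at the start; "wrist_torque": the same for the moment, N m; "finger_gap": opening from 0.0 (shut) to 1.0 (fully open); "grip_force": force on a finger pad.
Only numpy, scipy, OpenCV 4.12 (cv2) and the standard library are available. Lean on these libraries where they do the work, as an engineer would, in place of code of your own. Each camera call takes 0.05 s, during which the arm holds its last target. There are 200 camera calls.

## Working session

There is one attempt and no reset: what is moved stays moved. The work goes in short steps, Python scripts to look and compute and a tool call to move; the robot and the scene stay as the last step left them, time stands still between calls to the robot, and variables do not carry over. Pictures are saved under pics/ and viewed, at most 14 in all, crops included, and the job is handed in when it is done.

Besides the shell and the picture viewer there is one more tool, called after "Emit:" as a command line: name --argument value ..., lists and objects as JSON in quotes. play_rows: Moves the arm, as the interface text tells. Scaled input: -1 to 1 covers 200 mm each way for a shift and 90 degrees each way for a turn. Its arguments: {"type":"object","properties":{"moves":{"type":"array"},"force":{"type":"number"}},"required":["moves"]}

```bash
ls; mkdir -p pics; python3 - <<'E'
from workcell import bot, read_camera, camera_params, job
import cv2,numpy as np
print(bot.get_state())
for n in ("scene","top"):
    im,d=read_camera(n); cv2.imwrite(f"pics/{n}0.png",im[:,:,::-1]); np.savez(f"pics/{n}0.npz",im=im,d=d)
    p=camera_params(n); print(n,p, -np.array(p["R"]).T@p["t"])
E
```

```text
pics
{'time_s': 0.0, 'qpos': array([63.89245378, 22.01676199,  0.94011062, 78.56099182, -0.36170787,
       79.53662955, -2.66571094]), 'qd': array([-0.10690289,  0.03192505, -0.0527272 ,  0.03468779, -0.08255899,
       -0.04832581,  0.01352317]), 'joint_torque': array([-1.53303658e-04, -6.27590132e+01,  8.44287984e-01, -3.71820688e+01,
        1.66227354e-02,  1.42593172e-02, -7.06939454e-05]), 'tool_pos': array([ 0.23902779, -0.57690782,  0.20806524]), 'tcp_rot': array([-1.79888473e+02,  2.03765998e-03,  2.25038955e+01]), 'contact_force': array([-0.80221111,  1.52491856, -0.29116702]), 'wrist_torque': array([ 0.05110564, -0.03873656,  0.03142181]), 'grip_force': 0.0, 'finger_gap': 0.9976024072602061}
scene {'fx': 587.1573950296976, 'fy': 587.1573950296976, 'cx': 329.660411290008, 'cy': 236.14361889766082, 'R': array([[ 0.00827915,  0.99995551,  0.00452133],
       [ 0.64508776, -0.00188608, -0.76410616],
       [-0.76406364,  0.00924281, -0.64507467]]), 't': array([ 0.13965274, -0.22602179,  1.81652911])} [ 1.53259152 -0.15686266  0.99846085]
top {'fx': 524.4731072167929, 'fy': 524.4731072167929, 'cx': 319.5850641880421, 'cy': 235.08876510675717, 'R': array([[ 0.0138848 , -0.99985599, -0.00975713],
       [-0.99061657, -0.01242832, -0.13610421],
       [ 0.13596335,  0.01155536, -0.99064648]]), 't': array([-0.13707265,  0.56283518,  1.28673788])} [ 0.38450789 -0.14492653  1.34996915]
```

View pics/scene0.png

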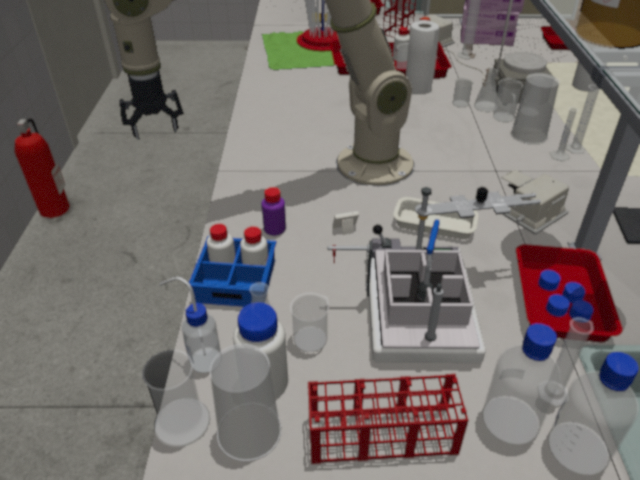

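View pics/top0.png

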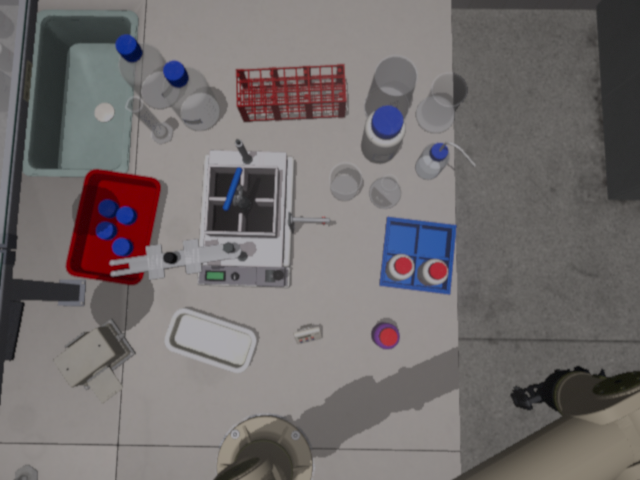

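Candidates in the top view: the red-capped white bottles at (402,266) and (435,271) in the blue carrier are the ones I want. The purple red-capped bottle at (386,336) is the look-alike. The blue caps at (108,208), (384,122) and (438,152) are not part of the job. The key's blue handle is at (232,188), the peg at (310,220), the knob at (171,257) and the switch near (275,275). I'll check these in close crops.

```bash
cat > h.py <<'E'
from workcell import bot, read_camera, camera_params, job
import cv2,numpy as np
from scipy.spatial.transform import Rotation as Ro
def ray(n,u,v,p=None):
    p=p or camera_params(n); R=np.array(p["R"]);t=np.array(p["t"])
    if n=="wrist":
        a,b=(u-p["cx"])/p["fx"],(v-p["cy"])/p["fy"]; r=np.hypot(a,b)+1e-12
        d=np.array([a/r*np.sin(r),b/r*np.sin(r),np.cos(r)])
    else: d=np.array([(u-p["cx"])/p["fx"],(v-p["cy"])/p["fy"],1.])
    return -R.T@t, R.T@d
def onz(n,u,v,z,p=None):
    o,d=ray(n,u,v,p); return o+d*(z-o[2])/d[2]
def cloud(n,d):
    p=camera_params(n); v,u=np.mgrid[:480,:640]
    c=np.stack([(u-p["cx"])/p["fx"]*d,(v-p["cy"])/p["fy"]*d,d],-1)
    return (c-np.array(p["t"]))@np.array(p["R"])
def blobs(mask,amin=15):
    n,l,s,c=cv2.connectedComponentsWithStats(mask.astype(np.uint8))
    return [(c[i].round(1),s[i,4],l==i) for i in range(1,n) if s[i,4]>=amin]
E
python3 - <<'E'
from h import *
a=np.load("pics/top0.npz");b=np.load("pics/scene0.npz")
def crop(im,x0,y0,x1,y1,k): return cv2.resize(im[y0:y1,x0:x1,::-1],None,fx=k,fy=k,interpolation=cv2.INTER_CUBIC)
cv2.imwrite("pics/ct.png",crop(a["im"],100,130,340,300,3.3))
cv2.imwrite("pics/cs.png",crop(b["im"],320,170,560,350,3.3))
P=cloud("top",a["d"])
hsv=cv2.cvtColor(a["im"],cv2.COLOR_RGB2HSV).astype(int);h,s,v=hsv[...,0],hsv[...,1],hsv[...,2]
for nm,m in (("red",((h<8)|(h>172))&(s>130)&(v>80)),("blue",(h>100)&(h<122)&(s>130)&(v>70))):
    for c,n,mm in blobs(m):
        q=P[mm&(a["d"]>0)]
        print(nm,c,n,np.median(q,0).round(3) if len(q) else None, q[:,2].max().round(3) if len(q) else '')
E
```

```text
red [306.6  83.9] 165 [ 0.947 -0.095  0.111] 0.121
red [264.   91.8] 829 [0.932 0.02  0.062] 0.122
red [238.8  72.6] 23 [0.961 0.077 0.115] 0.122
red [337.7  86.9] 179 [ 0.935 -0.175  0.109] 0.12
red [297.1  93.6] 75 [ 0.918 -0.069  0.109] 0.118
red [320.3  86.4] 21 [ 0.928 -0.126  0.111] 0.117
red [320.8  99.3] 17 [ 0.89  -0.129  0.113] 0.116
red [238.6  98.9] 17 [0.893 0.077 0.116] 0.12
red [122.3 219.7] 3818 [0.6   0.38  0.002] 0.052
red [ 76.7 261.8] 315 [0.475 0.491 0.043] 0.05
red [402.9 265.3] 211 [ 0.484 -0.325  0.13 ] 0.137
red [437.5 270.4] 222 [ 0.473 -0.406  0.13 ] 0.137
red [138.4 277.8] 54 [0.453 0.319 0.044] 0.05
red [387.9 336.3] 238 [ 0.321 -0.291  0.124] 0.131
blue [125.6  44.3] 350 [0.959 0.307 0.253] 0.259
blue [173.4  70.8] 341 [0.898 0.197 0.252] 0.259
blue [387.3 120.5] 705 [ 0.808 -0.282  0.2  ] 0.207
blue [438.7 151.5] 165 [ 0.749 -0.407  0.155] 0.16
blue [231.8 189.1] 283 [0.635 0.059 0.248] 0.255
blue [107.  207.9] 212 [0.63  0.419 0.026] 0.034
blue [124.7 215. ] 242 [0.612 0.371 0.027] 0.034
blue [417.6 249.3] 3016 [ 0.544 -0.376  0.008] 0.072
blue [105.1 230.3] 228 [0.572 0.42  0.026] 0.034
blue [121.5 246.6] 232 [0.53  0.375 0.027] 0.038
```

View pics/ct.png

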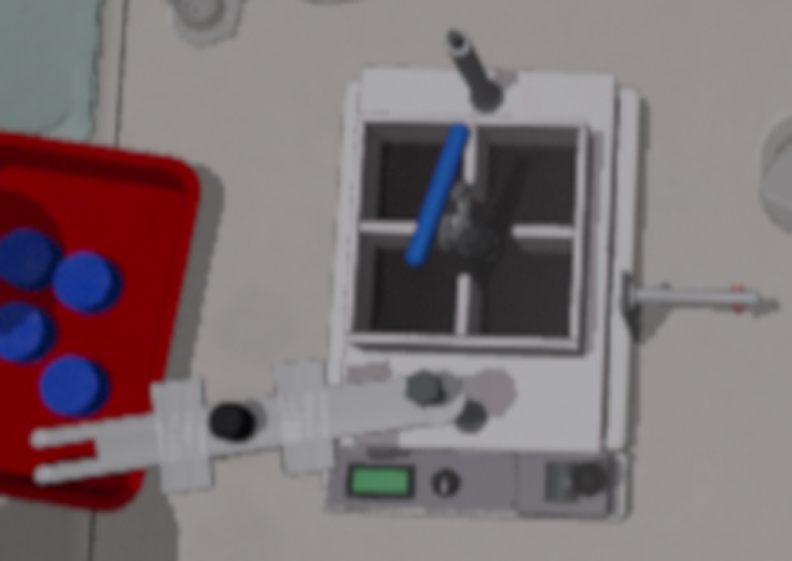

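View pics/cs.png

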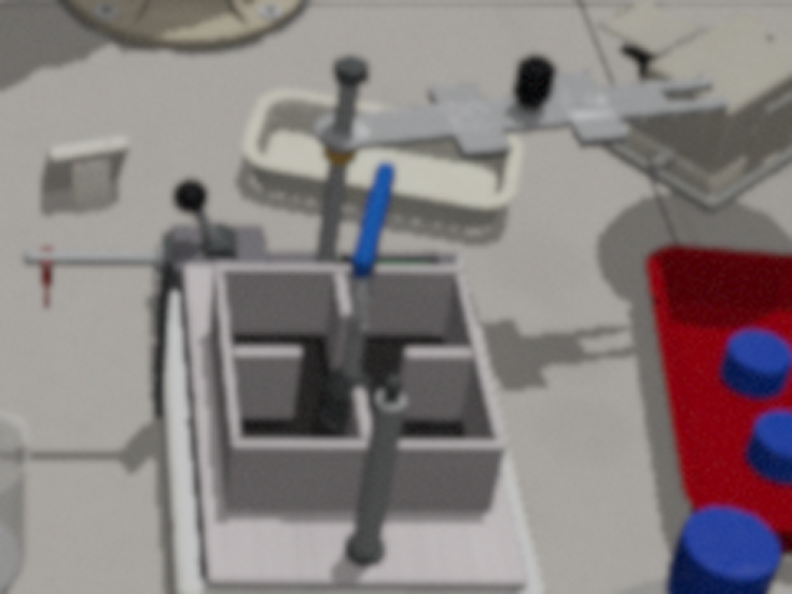

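The crops confirm the choices: key handle at crop (437,195), knob (234,421), pivot bolt (427,388), slot bolt tip (457,40), peg from (632,293) to (757,297), switch (590,478).

```bash
python3 - <<'E'
from h import *
a=np.load("pics/top0.npz");b=np.load("pics/scene0.npz")
P=cloud("top",a["d"]);Q=cloud("scene",b["d"])
T=lambda x,y,z: onz("top",100+x/3.3-.35,130+y/3.3-.35,z)
S=lambda x,y,z: onz("scene",320+x/3.3-.35,170+y/3.3-.35,z)
pv=T(427,388,.265);sl=T(457,40,.222)
print("pivot",pv,S(351,70,.265)); print("slot",sl,S(393,385,.222))
d=sl-pv; print("len",np.hypot(*d[:2]),"yaw",np.degrees(np.arctan2(d[1],d[0])))
print("knob",T(234,418,.2505),S(537,65,.2505), Q[170+65//3,320+537//3].round(3))
print("pegroot",T(632,293,.165),S(165,259,.165),"end",T(757,297,.165),S(27,259,.165))
c=[T(x,y,.132) for x,y in((366,122),(592,125),(582,350),(350,342))]; print("fence",np.round(c,3),np.mean(c,0))
c=[T(x,y,.08) for x,y in((362,70),(614,75),(604,448),(334,446))]; print("plat",np.round(c,3))
for n,im,C in(("top",a["im"],P),("scene",b["im"],Q)):
    hsv=cv2.cvtColor(im,cv2.COLOR_RGB2HSV).astype(int);h,s,v=hsv[...,0],hsv[...,1],hsv[...,2]
    m=(h>100)&(h<122)&(s>110)&(v>50)
    m&=(C[...,2]>.2)&(C[...,0]<.75)&(C[...,0]>.4)&(abs(C[...,1])<.15)
    v_,u_=np.nonzero(m); pts=np.array([onz(n,x,y,.253) for x,y in zip(u_,v_)])[:,:2]
    w,V=np.linalg.eigh(np.cov(pts.T)); k=V[:,1]; t=(pts-pts.mean(0))@k
    print(n,"key",pts.mean(0),np.degrees(np.arctan2(k[1],k[0])),np.ptp(t),len(t), "z",np.percentile(C[m][:,2],[5,50,90]))
    # caps
    m=((h<10)|(h>170))&(s>110)&(v>70)
    for cc,nn,mm in blobs(m,100):
        q=C[mm]; 
        if q[:,2].max()>.12 and q[:,2].max()<.15 and np.median(q[:,0])<.6:
            mm2=mm&(C[...,2]>q[:,2].max()-.012); v_,u_=np.nonzero(mm2); print(n,"cap",cc,np.mean([onz(n,x,y,.131) for x,y in zip(u_,v_)],0).round(4),np.percentile(q[:,2],[50,90]))
# switch
print("switch",P[int(130+478/3.3),int(100+590/3.3)],S(190,195,.12),Q[int(170+195/3.3),int(320+190/3.3)])
E
```

```text
pivot [0.50550575 0.05615886 0.265     ] [0.51465808 0.0604952  0.265     ]
slot [0.74696727 0.05268243 0.222     ] [0.75845706 0.05636905 0.222     ]
len 0.24148654134347022 yaw -0.82485524720953
knob [0.48624777 0.18174959 0.2505    ] [0.48913462 0.1888636  0.2505    ] [0.151 0.35  0.002]
pegroot [ 0.5848413  -0.06543588  0.165     ] [ 0.58559926 -0.0592911   0.165     ] end [ 0.58308938 -0.15226486  0.165     ] [ 0.58531697 -0.14918002  0.165     ]
fence [[ 0.714  0.132  0.132]
 [ 0.713 -0.032  0.132]
 [ 0.549 -0.029  0.132]
 [ 0.553  0.137  0.132]] [0.63212806 0.05228986 0.132     ]
plat [[ 0.768  0.149  0.08 ]
 [ 0.766 -0.043  0.08 ]
 [ 0.483 -0.042  0.08 ]
 [ 0.482  0.157  0.08 ]]
top key [0.63185503 0.05658658] 163.36067035798362 0.09722951345348266 278 z [0.2433085  0.24836455 0.25173806]
scene key [0.65250717 0.05632298] 163.04787494648986 0.10566533111871734 185 z [0.2438569  0.2488699  0.25113556]
scene cap [404.1  23.8] [-0.77    0.1553  0.131 ] [0.11140969 0.1271432 ]
scene cap [271.9 194.1] [ 0.3351 -0.2885  0.131 ] [0.12279686 0.12639991]
scene cap [252.3 234.6] [ 0.4926 -0.3227  0.131 ] [0.12842583 0.13134914]
switch [ 0.45973653 -0.03470713  0.12413427] [ 0.46538583 -0.0319941   0.12      ] [ 0.46814201 -0.03280292  0.1214812 ]
```

Emit:
play_rows --moves '[{"dp": [0,0,-0.25],"rotation": [0,0,0],"fingers": 0.2},{"dp": [0,0,-0.5],"rotation": [0,0,0],"fingers": 0.2},{"dp": [0,0,-0.75],"rotation": [0,0,0],"fingers": 0.2},{"dp": [0,0,-0.95],"rotation": [0,0,0],"fingers": 0.2},{"dp": [0.2,-0.14,-0.95],"rotation": [0,0,0],"fingers": 0.2},{"dp": [0.4,-0.28,-0.95],"rotation": [0,0,0],"fingers": 0.2},{"dp": [0.6,-0.42,-0.95],"rotation": [0,0,0],"fingers": 0.2},{"dp": [0.8,-0.56,-0.95],"rotation": [0,0,0],"fingers": 0.2}]' --force 60

```text
time_s: 0.9
tool_pos: [0.3449, -0.4109, 0.3987]
tcp_rot: [-180.0, 0.0, 22.5]
contact_force: [0.5, -0.1, 0.3]
finger_gap: 0.6
grip_force: 0.0
```

Emit:
play_rows --moves '[{"dp": [0.2,-0.14,0],"rotation": [0,0,0.06],"fingers": 0.2},{"dp": [0.4,-0.28,0],"rotation": [0,0,0.12],"fingers": 0.2},{"dp": [0.6,-0.42,0],"rotation": [0,0,0.18],"fingers": 0.2},{"dp": [0.8,-0.56,0],"rotation": [0,0,0.24],"fingers": 0.2},{"dp": [1,-0.7,0],"rotation": [0,0,0.3],"fingers": 0.2},{"dp": [1,-0.8,0],"rotation": [0,0,0.36],"fingers": 0.2},{"dp": [1,-0.8,0],"rotation": [0,0,0.437],"fingers": 0.2}]'

```text
time_s: 1.6
tool_pos: [0.4684, -0.1841, 0.3991]
tcp_rot: [-179.9, 0.0, -16.7]
contact_force: [-0.5, -0.6, 0.1]
finger_gap: 0.601
grip_force: 0.0
```

Emit:
play_rows --moves '[{"dp": [0.1,-0.22,0],"rotation": [0,0,0],"fingers": 0.2},{"dp": [0.2,-0.44,0],"rotation": [0,0,0],"fingers": 0.2},{"dp": [0.3,-0.66,0],"rotation": [0,0,0],"fingers": 0.2},{"dp": [0.4,-0.86,0],"rotation": [0,0,0],"fingers": 0.2},{"dp": [0.43,-1,0],"rotation": [0,0,0],"fingers": 0.2}]'

```text
time_s: 2.1
tool_pos: [0.6093, -0.019, 0.3972]
tcp_rot: [-180.0, 0.2, -16.7]
contact_force: [0.3, 0.7, -0.5]
finger_gap: 0.602
grip_force: 0.0
```

Emit:
play_rows --moves '[{"dp": [0,-0.2,0],"rotation": [0,0,0],"fingers": 0.2},{"dp": [0,-0.39,0],"rotation": [0,0,0],"fingers": 0.2},{"dp": [0,-0.39,0],"rotation": [0,0,0],"fingers": 0.2}]'

```text
time_s: 2.4
tool_pos: [0.6304, 0.0599, 0.3971]
tcp_rot: [-179.9, 0.2, -16.3]
contact_force: [0.5, 0.7, -0.7]
finger_gap: 0.599
grip_force: 0.0
```

```bash
cat >> h.py <<'E'
def plan(pos,yaw,s=None):
    s=s or bot.get_state(); R=Ro.from_euler('xyz',s["tcp_rot"],degrees=True)
    T=Ro.from_euler('xyz',[180,0,yaw],degrees=True)
    print("dp",(R.inv().apply(np.array(pos)-s["tool_pos"])/.2).round(3),"rot",((R.inv()*T).as_rotvec()/(np.pi/2)).round(3))
def shot(name):
    p=camera_params("wrist"); im,d=read_camera("wrist"); cv2.imwrite(f"pics/{name}.png",im[:,:,::-1]); np.savez(f"pics/{name}.npz",im=im,d=d,p=np.array(p,dtype=object)); return im,d,p
E
python3 - <<'E'
from h import *
s=bot.get_state(); print(s["tool_pos"],s["tcp_rot"],s["qpos"].round(0))
im,d,p=shot("w1"); print(p, -np.array(p["R"]).T@p["t"])
E
```

```text
[0.63039987 0.05988941 0.39708839] [-179.87538761    0.24736209  -16.30329246] [   4.   25.  -21.   51.    9.  105. -120.]
{'fx': 371.64829954431775, 'fy': 371.64829954431775, 'cx': 324.7053154558553, 'cy': 237.20497768978382, 'R': array([[-0.28164004, -0.9595158 , -0.00288587],
       [-0.90754975,  0.265408  ,  0.3254413 ],
       [-0.31150014,  0.09427637, -0.94555784]]), 't': array([0.23665902, 0.45261434, 0.74775393])} [0.71034814 0.03645508 0.56042816]
```

View pics/w1.png

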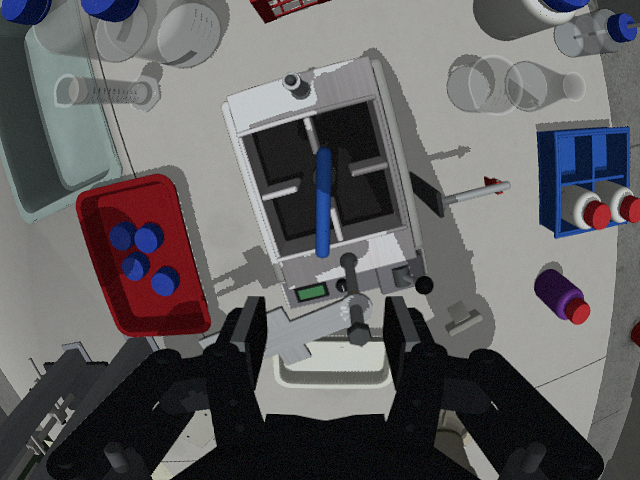

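The wrist view shows the key handle at (323,203), the slot bolt tip at (292,80), the pivot bolt at (357,330), the peg from (441,199) to (508,185) and the switch knob at (424,285). Next I refine these by ray casting.

```bash
python3 - <<'E'
from h import *
z=np.load("pics/w1.npz",allow_pickle=True);im=z["im"];p=z["p"].item();d=z["d"]
W=lambda u,v,h: onz("wrist",u,v,h,p).round(4)
hsv=cv2.cvtColor(im,cv2.COLOR_RGB2HSV).astype(int);h,s,v=hsv[...,0],hsv[...,1],hsv[...,2]
m=(h>100)&(h<122)&(s>110)&(v>50)
for c,n,mm in blobs(m,300):
    if 300<c[0]<345 and 150<c[1]<260:
        v_,u_=np.nonzero(mm); pts=np.array([W(x,y,.255) for x,y in zip(u_,v_)])[:,:2]
        r=cv2.minAreaRect((pts*1000).astype(np.float32)); print("key",r, pts.mean(0))
m=((h<8)|(h>172))&(s>120)&(v>80)
for c,n,mm in blobs(m,60): print("red",c,n,W(*c,.131))
print("slot",W(291,79,.222),"pivot",W(358,332,.265),"pegroot",W(441,199,.165),"end",W(508,185,.165),"sw",W(424,285,.125))
print("fence",[W(a,b,.132) for a,b in((244,133),(371,97),(409,222),(277,259))])
E
```

```text
key ((638.6499633789062, 60.12870407104492), (12.496224403381348, 96.63450622558594), 72.65914154052734) [0.64052996 0.0595673 ]
red [296.1   7.9] 84 [0.8413 0.033  0.131 ]
red [154.  242.4] 6912 [0.6254 0.2984 0.131 ]
red [633.8 210.9] 245 [ 0.4751 -0.3959  0.131 ]
red [600.8 216.5] 385 [ 0.4856 -0.3203  0.131 ]
red [124.1 319.8] 377 [0.5272 0.4086 0.131 ]
red [580.6 313.7] 276 [ 0.3263 -0.2824  0.131 ]
slot [0.7501 0.0571 0.222 ] pivot [0.5131 0.0624 0.265 ] pegroot [ 0.587  -0.0625  0.165 ] end [ 0.5819 -0.1484  0.165 ] sw [ 0.4648 -0.0285  0.125 ]
fence [array([0.7178, 0.1329, 0.132 ]), array([ 0.7155, -0.0184,  0.132 ]), array([ 0.5591, -0.0253,  0.132 ]), array([0.5583, 0.1447, 0.132 ])]
```

```bash
python3 - <<'E'
from h import *
s=bot.get_state(); print(s["tool_pos"],s["tcp_rot"]); plan([.637,.059,.229],-17.2)
E
```

```text
[0.63044488 0.0566427  0.39754828] [-1.79968530e+02  1.68786552e-01 -1.64937230e+01]
dp [ 0.031 -0.02   0.843] rot [-0.     0.002  0.008]
```

Emit:
play_rows --moves '[{"dp": [0.03,-0.02,0.22],"rotation": [0,0,0.006],"fingers": 0.2},{"dp": [0.03,-0.02,0.44],"rotation": [0,0,0.006],"fingers": 0.2},{"dp": [0.03,-0.02,0.64],"rotation": [0,0,0.006],"fingers": 0.2},{"dp": [0.03,-0.02,0.8],"rotation": [0,0,0.006],"fingers": 0.2},{"dp": [0.03,-0.02,0.843],"rotation": [0,0,0.006],"fingers": 0.2},{"dp": [0.03,-0.02,0.843],"rotation": [0,0,0.006],"fingers": -0.3},{"dp": [0.03,-0.02,0.843],"rotation": [0,0,0.006],"fingers": -1},{"dp": [0.03,-0.02,0.843],"rotation": [0,0,0.006],"fingers": -1}]' --force 60

```text
time_s: 3.25
tool_pos: [0.6385, 0.0551, 0.2331]
tcp_rot: [-179.9, -0.2, -17.4]
contact_force: [-0.2, -0.1, -0.5]
finger_gap: 0.091
grip_force: 0.0
```

Emit:
play_rows --moves '[{"dp": [0,0,0],"rotation": [0,0,0],"fingers": -1},{"dp": [0,0,0],"rotation": [0,0,0],"fingers": -1},{"dp": [0,0,0],"rotation": [0,0,0],"fingers": -1},{"dp": [0,0,0],"rotation": [0,0,0],"fingers": -1}]'

```text
time_s: 3.65
tool_pos: [0.6374, 0.0551, 0.2307]
tcp_rot: [-180.0, -0.0, -17.4]
contact_force: [0.1, 0.4, 0.7]
finger_gap: -0.002
grip_force: 0.0
```

```bash
python3 - <<'E'
from h import *
im,d,p=shot("w2")
im2,d2=read_camera("scene"); 
c=cv2.resize(im2[120:330,330:530,::-1],None,fx=2.2,fy=2.2)
cv2.imwrite("pics/v2.png",np.hstack([cv2.resize(im[100:,150:550,::-1],(360,342)),c[:342]])); print(bot.get_state()["tool_pos"])
E
```

```text
[0.63738621 0.05504268 0.23055838]
```

View pics/v2.png

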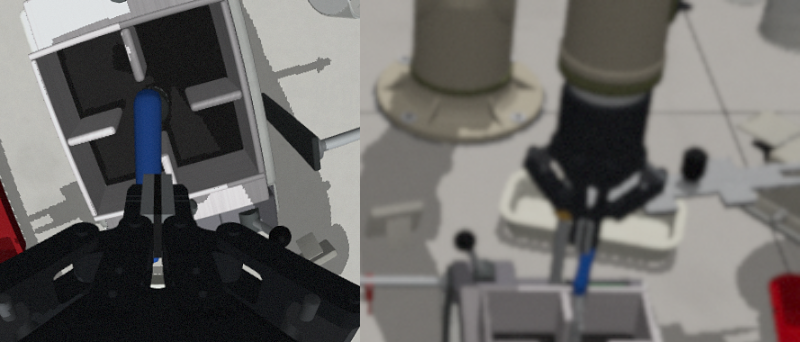

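```bash
python3 - <<'E'
from h import *
z=np.load("pics/w2.npz",allow_pickle=True);im=z["im"];p=z["p"].item();d=z["d"]
hsv=cv2.cvtColor(im,cv2.COLOR_RGB2HSV).astype(int);h,s,v=hsv[...,0],hsv[...,1],hsv[...,2]
m=(h>100)&(h<122)&(s>110)&(v>40); v_,u_=np.nonzero(m)
R=np.array(p["R"])
def pt(u,v):
    o,r=ray("wrist",u,v,p); return o+r*d[v,u]/(R[2]@r)
for c,n,mm in blobs(m,8):
    if 280<c[0]<350 and c[1]>150: 
        q=np.array([pt(x,y) for y,x in zip(*np.nonzero(mm)) if d[y,x]>0]); print(c,n,q.min(0).round(3),q.max(0).round(3),np.median(q,0).round(3))
for uv in((322,315),(330,345),(305,330),(340,330)): print(uv,pt(*uv).round(4))
o,r=-R.T@p["t"],0; print(o)
C=R@np.array(bot.get_state()["tool_pos"])+p["t"]; th=np.arctan2(np.hypot(C[0],C[1]),C[2]); print("TCP px",p["cx"]+p["fx"]*th*C[0]/np.hypot(C[0],C[1]),p["cy"]+p["fy"]*th*C[1]/np.hypot(C[0],C[1]),C)
cv2.imwrite("pics/w2c.png",cv2.resize(im[240:440,230:420,::-1],None,fx=3,fy=3,interpolation=cv2.INTER_CUBIC))
E
```

```text
[313.5 248.1] 2890 [0.56  0.041 0.07 ] [0.684 0.105 0.259] [0.666 0.052 0.249]
[322.5 388.1] 31 [ 0.374  0.058 -0.002] [0.634 0.138 0.298] [0.592 0.071 0.249]
(322, 315) [0.6485 0.0532 0.2743]
(330, 345) [0.6446 0.0514 0.2892]
(305, 330) [0.6464 0.0604 0.2783]
(340, 330) [0.6468 0.047  0.285 ]
[0.71631684 0.03073477 0.39444288]
TCP px 325.85228020857386 289.1747677934468 [0.00056452 0.02557889 0.18172631]
```

View pics/w2c.png

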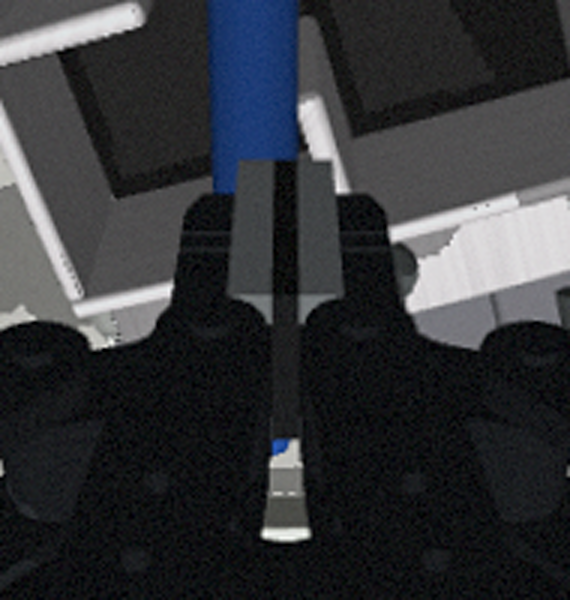

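```bash
python3 - <<'E'
from h import *
z=np.load("pics/w2.npz",allow_pickle=True);im=z["im"];p=z["p"].item();d=z["d"];R=np.array(p["R"])
def pt(u,v):
    o,r=ray("wrist",u,v,p); return o+r*d[v,u]/(R[2]@r)
for u in (302,308,313,318,335,339):
  print(u,[(v,pt(u,v).round(3).tolist()) for v in (280,288,292,295,298,302,310)])
def proj(X):
    C=R@np.array(X)+p["t"];q=np.hypot(C[0],C[1]);th=np.arctan2(q,C[2]);return (p["cx"]+p["fx"]*th*C[0]/q,p["cy"]+p["fy"]*th*C[1]/q)
t=np.array([.6374,.055,.2306]);ax=np.array([.955,-.297,0])
for dz in (0,.01,.02): print(dz,proj(t+ax*.011+[0,0,dz]))
print(bot.get_state())
E
```

```text
302 [(280, [0.653, 0.061, 0.248]), (288, [0.648, 0.063, 0.246]), (292, [0.647, 0.063, 0.248]), (295, [0.646, 0.063, 0.248]), (298, [0.644, 0.064, 0.247]), (302, [0.642, 0.065, 0.246]), (310, [0.647, 0.062, 0.263])]
308 [(280, [0.652, 0.059, 0.248]), (288, [0.649, 0.059, 0.25]), (292, [0.647, 0.06, 0.249]), (295, [0.646, 0.06, 0.25]), (298, [0.645, 0.061, 0.25]), (302, [0.643, 0.062, 0.25]), (310, [0.65, 0.058, 0.27])]
313 [(280, [0.653, 0.056, 0.25]), (288, [0.648, 0.058, 0.249]), (292, [0.647, 0.058, 0.249]), (295, [0.649, 0.057, 0.257]), (298, [0.649, 0.057, 0.26]), (302, [0.65, 0.056, 0.265]), (310, [0.649, 0.057, 0.269])]
318 [(280, [0.652, 0.054, 0.25]), (288, [0.648, 0.055, 0.25]), (292, [0.646, 0.056, 0.25]), (295, [0.649, 0.055, 0.258]), (298, [0.649, 0.055, 0.26]), (302, [0.648, 0.055, 0.263]), (310, [0.649, 0.055, 0.27])]
335 [(280, [0.595, 0.061, 0.131]), (288, [0.589, 0.062, 0.133]), (292, [0.585, 0.064, 0.131]), (295, [0.646, 0.048, 0.256]), (298, [0.647, 0.048, 0.26]), (302, [0.646, 0.048, 0.263]), (310, [0.647, 0.049, 0.27])]
339 [(280, [0.593, 0.058, 0.129]), (288, [0
[... 393 characters left out ...]
': array([   6.86535277,   25.00311723,  -21.51481024,   72.90884095,
          8.96752122,   83.71134998, -121.14631055]), 'qd': array([ 0.08123133,  0.07090984, -0.01641937,  0.11930829, -0.08975493,
        0.01555524, -0.00250137]), 'joint_torque': array([-1.02619283e-02, -6.47048664e+01, -4.97069031e+00, -3.72041631e+01,
        1.57728331e-02,  4.16804323e-03,  2.75493594e-04]), 'tool_pos': array([0.63738621, 0.05504268, 0.23055838]), 'tcp_rot': array([-1.79995327e+02,  4.09265497e-04, -1.73616288e+01]), 'contact_force': array([-0.34838962,  1.08625453,  0.63206762]), 'wrist_torque': array([ 0.03546782, -0.00947174,  0.01670919]), 'grip_force': 0.0, 'finger_gap': 0.0003829868179043149}
```

Emit:
play_rows --moves '[{"dp": [0,-0.02,-0.04],"rotation": [0,0,0],"fingers": 0.2},{"dp": [0,-0.025,-0.04],"rotation": [0,0,0],"fingers": 0.2},{"dp": [0,-0.025,-0.04],"rotation": [0,0,0],"fingers": 0.2},{"dp": [0,-0.025,-0.04],"rotation": [0,0,0],"fingers": 0.2},{"dp": [0,-0.025,0.06],"rotation": [0,0,0],"fingers": 0.2},{"dp": [0,-0.025,0.16],"rotation": [0,0,0],"fingers": 0.2},{"dp": [0,-0.025,0.16],"rotation": [0,0,0],"fingers": -0.4},{"dp": [0,-0.025,0.16],"rotation": [0,0,0],"fingers": -1}]' --force 60

```text
time_s: 4.55
tool_pos: [0.6387, 0.0597, 0.1986]
tcp_rot: [180.0, 0.0, -17.4]
contact_force: [0.1, 0.1, -0.0]
finger_gap: 0.269
grip_force: 0.0
```

Emit:
play_rows --moves '[{"dp": [0,0,0],"rotation": [0,0,0],"fingers": -1},{"dp": [0,0,0],"rotation": [0,0,0],"fingers": -1},{"dp": [0,0,0],"rotation": [0,0,0],"fingers": -1},{"dp": [0,0,0],"rotation": [0,0,0],"fingers": -1}]'

```text
time_s: 4.95
tool_pos: [0.6395, 0.0599, 0.1997]
tcp_rot: [-179.9, -0.1, -17.4]
contact_force: [-0.2, -0.3, 5.1]
finger_gap: 0.142
grip_force: 59.6
```

```bash
python3 -c "
from h import *
print(bot.pinch_z,bot.get_state()['finger_gap'])"
```

```text
0.0187 0.14196524085463694
```

Emit:
play_rows --moves '[{"dp": [0,0,-0.08],"rotation": [0,0,0],"fingers": -1},{"dp": [0,0,-0.2],"rotation": [0,0,0],"fingers": -1},{"dp": [0,0,-0.4],"rotation": [0,0,0],"fingers": -1},{"dp": [0,0,-0.6],"rotation": [0,0,0],"fingers": -1},{"dp": [0,0,-0.7],"rotation": [0,0,0],"fingers": -1},{"dp": [0,0,-0.7],"rotation": [0,0,0],"fingers": -1}]'

```text
time_s: 5.55
tool_pos: [0.6398, 0.0603, 0.342]
tcp_rot: [-179.8, -0.3, -17.4]
contact_force: [0.9, 0.2, -2.8]
finger_gap: 0.141
grip_force: 58.7
```

```bash
python3 - <<'E'
from h import *
a=np.load("pics/top0.npz")
for nm,u,v in(("beaker",346,181),("flask",385,192)):
    print(nm,onz("top",u,v,0.0),onz("top",u,v,.1))
plan([.583,-.215,.34],-1.2)
E
```

```text
beaker [ 0.71446944 -0.19676489  0.        ] [ 0.69002728 -0.19292493  0.1       ]
flask [ 0.68608582 -0.29928136  0.        ] [ 0.6637462  -0.28784741  0.1       ]
dp [0.139 1.399 0.007] rot [-0.001 -0.003 -0.18 ]
```

Emit:
play_rows --moves '[{"dp": [0.02,0.2,0],"rotation": [0,0,-0.03],"fingers": -1},{"dp": [0.05,0.4,0],"rotation": [0,0,-0.06],"fingers": -1},{"dp": [0.07,0.6,0],"rotation": [0,0,-0.09],"fingers": -1},{"dp": [0.1,0.8,0],"rotation": [0,0,-0.12],"fingers": -1},{"dp": [0.12,1,0],"rotation": [0,0,-0.15],"fingers": -1},{"dp": [0.14,1,0],"rotation": [0,0,-0.18],"fingers": -1}]'

```text
time_s: 6.15
tool_pos: [0.6035, -0.1481, 0.336]
tcp_rot: [179.8, 0.2, -1.7]
contact_force: [0.0, 0.1, -2.7]
finger_gap: 0.142
grip_force: 58.9
```

```bash
python3 - <<'E'
from h import *
plan([.583,-.215,.34],-1.2)
E
```

```text
dp [-0.093  0.338 -0.018] rot [ 0.002  0.003 -0.005]
```

Emit:
play_rows --moves '[{"dp": [-0.09,0.18,0],"rotation": [0,0,-0.004],"fingers": -1},{"dp": [-0.1,0.34,0],"rotation": [0,0,-0.004],"fingers": -1},{"dp": [-0.1,0.34,0.2],"rotation": [0,0,-0.004],"fingers": -1},{"dp": [-0.1,0.34,0.4],"rotation": [0,0,-0.004],"fingers": -1},{"dp": [-0.1,0.34,0.6],"rotation": [0,0,-0.004],"fingers": -1},{"dp": [-0.1,0.34,0.73],"rotation": [0,0,-0.004],"fingers": -1},{"dp": [-0.1,0.34,0.73],"rotation": [0,0,-0.004],"fingers": -1},{"dp": [-0.1,0.34,0.73],"rotation": [0,0,-0.004],"fingers": -1}]'

```text
time_s: 6.95
tool_pos: [0.5839, -0.2069, 0.1917]
tcp_rot: [-180.0, 0.1, -0.8]
contact_force: [0.1, 0.2, -1.3]
finger_gap: 0.139
grip_force: 58.8
```

```bash
python3 - <<'E'
from h import *
s=bot.get_state();print(s["tool_pos"],s["tcp_rot"])
im,d,p=shot("w3"); im2,d2=read_camera("scene"); np.savez("pics/s3.npz",im=im2,d=d2)
x0,y0=230,150
c=cv2.resize(im2[y0:y0+150,x0:x0+200,::-1],None,fx=4,fy=4,interpolation=cv2.INTER_CUBIC); cv2.imwrite("pics/s3.png",c)
E
```

```text
[ 0.58386833 -0.20685052  0.19169231] [-1.79950310e+02  1.20555162e-01 -8.00220571e-01]
```

View pics/s3.png

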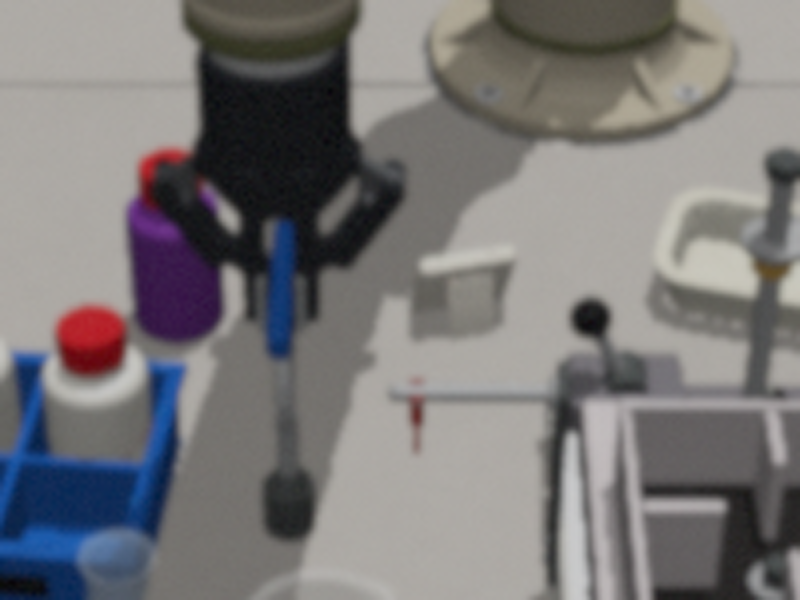

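```bash
python3 - <<'E'
from h import *
def X(u,v,x):
    o,d=ray("scene",230+u/4-.4,150+v/4-.4); return (o+d*(x-o[0])/d[0]).round(4)
print("peg",X(480,392,.584),X(392,392,.584),"foot front",X(288,535,.599),"mid shank",X(287,460,.584))
print("handle far end bottom",X(280,355,.634),"top",X(281,332,.634),"near top",X(286,222,.534))
b=np.load("pics/s3.npz");Q=cloud("scene",b["d"]);
hsv=cv2.cvtColor(b["im"],cv2.COLOR_RGB2HSV).astype(int);h,s,v=hsv[...,0],hsv[...,1],hsv[...,2]
m=(h>100)&(h<122)&(s>110)&(v>50)
m[:200,:290]=0;m[250:]=0
m[:,:290]=0;m[:,310:]=0
q=Q[m]; print(len(q),q.min(0),q.max(0),np.median(q,0)); q=q[q[:,2]>.15]; print("fit slope dz/dx,dy/dx",np.polyfit(q[:,0],q[:,2],1),np.polyfit(q[:,0],q[:,1],1))
z=np.load("pics/w3.npz",allow_pickle=True);im=z["im"];p=z["p"].item()
cv2.imwrite("pics/w3c.png",cv2.resize(im[150:400,170:520,::-1],None,fx=2.2,fy=2.2,interpolation=cv2.INTER_CUBIC))
E
```

```text
peg [ 0.584  -0.1024  0.1652] [ 0.584  -0.1497  0.1654] foot front [ 0.599  -0.2076  0.0726] mid shank [ 0.584  -0.2074  0.1157]
handle far end bottom [ 0.634  -0.2063  0.2342] top [ 0.634  -0.2054  0.2492] near top [ 0.534  -0.206   0.2421]
196 [ 0.25423563 -0.23190631 -0.00083089] [ 1.53259152 -0.15686266  0.99846085] [ 0.59661813 -0.20643603  0.2426076 ]
fit slope dz/dx,dy/dx [ 0.74163729 -0.19440858] [ 0.0497642  -0.23608494]
```

View pics/w3c.png

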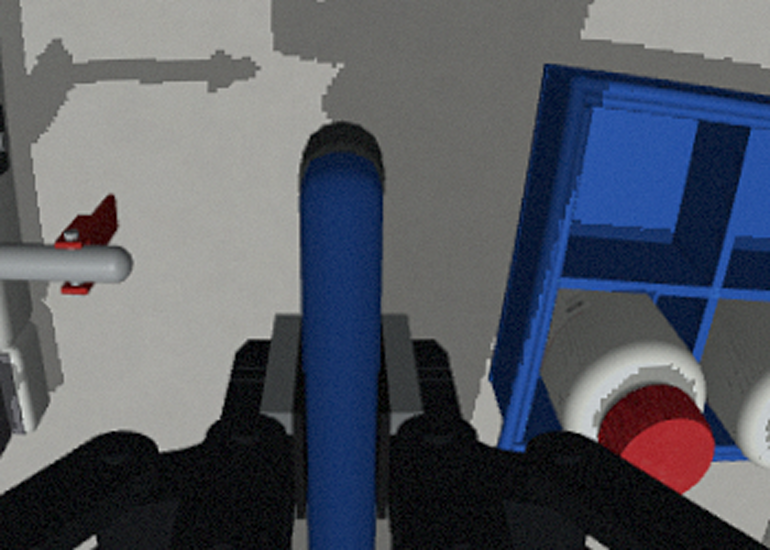

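```bash
python3 - <<'E'
from h import *
z=np.load("pics/w3.npz",allow_pickle=True);p=z["p"].item();im=z["im"];d=z["d"];R=np.array(p["R"])
W=lambda u,v,h: onz("wrist",170+u/2.2-.3,150+v/2.2-.3,h,p).round(4)
print("far end top",W(341,152,.246),"peg end",W(130,263,.165),"peg at flap",W(75,263,.165),"further",W(10,261,.165))
def pt(u,v):
    o,r=ray("wrist",u,v,p); return o+r*d[v,u]/(R[2]@r)
for v in (225,240,255,270,300,330,360,380): print(v,pt(325,v).round(4))
for u,v in((295,300),(360,300),(297,310)): print("finger",pt(u,v).round(4))
E
```

```text
far end top [ 0.6355 -0.2072  0.246 ] peg end [ 0.5833 -0.1514  0.165 ] peg at flap [ 0.5833 -0.1361  0.165 ] further [ 0.5837 -0.1171  0.165 ]
225 [ 0.6309 -0.2072  0.2373]
240 [ 0.6269 -0.2072  0.2409]
255 [ 0.6224 -0.2071  0.2429]
270 [ 0.6165 -0.207   0.2417]
300 [ 0.6051 -0.2068  0.2416]
330 [ 0.593  -0.2067  0.2421]
360 [ 0.5788 -0.2065  0.2417]
380 [ 0.5682 -0.2063  0.2412]
finger [ 0.5952 -0.1946  0.2231]
finger [ 0.4727 -0.2427 -0.0005]
finger [ 0.5954 -0.196   0.2317]
```

Emit:
play_rows --moves '[{"dp": [0,0,0.018],"rotation": [0,0,0],"fingers": -1},{"dp": [0,-0.1,0.018],"rotation": [0,0,0],"fingers": -1},{"dp": [0,-0.2,0.018],"rotation": [0,0,0],"fingers": -1},{"dp": [0,-0.3,0.018],"rotation": [0,0,0],"fingers": -1},{"dp": [0,-0.36,0.018],"rotation": [0,0,0],"fingers": -1},{"dp": [0,-0.42,0.018],"rotation": [0,0,0],"fingers": -1}]'

```text
time_s: 7.65
tool_pos: [0.5861, -0.1227, 0.1897]
tcp_rot: [180.0, -0.1, -0.8]
contact_force: [0.8, -0.2, -2.3]
finger_gap: 0.142
grip_force: 58.9
```

Emit:
play_rows --moves '[{"dp": [0,-0.06,0],"rotation": [0,0,0],"fingers": -1},{"dp": [0,-0.12,0],"rotation": [0,0,0],"fingers": -1},{"dp": [0,-0.17,0],"rotation": [0,0,0],"fingers": -1},{"dp": [0,-0.21,0],"rotation": [0,0,0],"fingers": -1},{"dp": [0,-0.21,0],"rotation": [0,0,0],"fingers": -1},{"dp": [0,-0.21,0],"rotation": [0,0,0],"fingers": -1}]'

```text
time_s: 8.25
tool_pos: [0.5863, -0.0814, 0.1889]
tcp_rot: [180.0, 0.0, -0.8]
contact_force: [-0.5, -0.8, -2.3]
finger_gap: 0.142
grip_force: 58.9
```

```bash
python3 - <<'E'
from h import *
s=bot.get_state();print(s["tool_pos"],s["contact_force"])
im2,d2=read_camera("scene"); im,d,p=shot("w4")
a=cv2.resize(im2[200:290,300:400,::-1],None,fx=4,fy=4,interpolation=cv2.INTER_CUBIC); b=cv2.resize(im[120:400,170:480,::-1],(400,360)); cv2.imwrite("pics/v4.png",np.hstack([a,b]))
E
```

```text
[ 0.58632836 -0.081351    0.18886983] [-0.53924876 -0.76134505 -2.3209478 ]
```

View pics/v4.png

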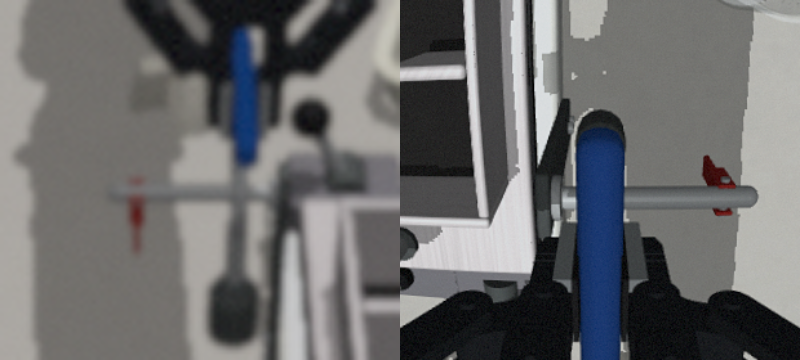

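The flap hangs shut outside the eye (left pane (137,215)) and the key is inside it. Now I lower the key onto the peg and release it.

Emit:
play_rows --moves '[{"dp": [0,0,0.02],"rotation": [0,0,0],"fingers": -1},{"dp": [0,0,0.035],"rotation": [0,0,0],"fingers": -1},{"dp": [0,0,0.05],"rotation": [0,0,0],"fingers": -1},{"dp": [0,0,0.05],"rotation": [0,0,0],"fingers": -1}]'

```text
time_s: 8.75
tool_pos: [0.5859, -0.0812, 0.1781]
tcp_rot: [-180.0, 0.1, -0.8]
contact_force: [-0.0, -0.1, -2.5]
finger_gap: 0.142
grip_force: 58.9
```

Emit:
play_rows --moves '[{"dp": [0,0,0.012],"rotation": [0,0,0],"fingers": -1},{"dp": [0,0,0.018],"rotation": [0,0,0],"fingers": -1},{"dp": [0,0,0.018],"rotation": [0,0,0],"fingers": -1}]'

```text
time_s: 9.05
tool_pos: [0.5863, -0.081, 0.1752]
tcp_rot: [-180.0, 0.0, -0.8]
contact_force: [-0.2, -0.1, -1.8]
finger_gap: 0.144
grip_force: 58.9
```

Emit:
play_rows --moves '[{"dp": [0,0,0.008],"rotation": [0,0,0],"fingers": -1},{"dp": [0,0,0.015],"rotation": [0,0,0],"fingers": -1},{"dp": [0,0,0.015],"rotation": [0,0,0],"fingers": -1}]'

```text
time_s: 9.35
tool_pos: [0.5869, -0.081, 0.1744]
tcp_rot: [180.0, -0.1, -0.8]
contact_force: [-3.6, -0.1, 8.6]
finger_gap: 0.144
grip_force: 60.9
```

Contact: the eye rests on the peg. Releasing gently, then rising.

Emit:
play_rows --moves '[{"dp": [0,0,-0.008],"rotation": [0,0,0],"fingers": -0.6},{"dp": [0,0,-0.008],"rotation": [0,0,0],"fingers": -0.4},{"dp": [0,0,-0.008],"rotation": [0,0,0],"fingers": -0.3},{"dp": [0,0,-0.008],"rotation": [0,0,0],"fingers": -0.3},{"dp": [0,0,-0.008],"rotation": [0,0,0],"fingers": -0.3},{"dp": [0,0,-0.2],"rotation": [0,0,0],"fingers": -0.3},{"dp": [0,0,-0.4],"rotation": [0,0,0],"fingers": -0.3},{"dp": [0,0,-0.65],"rotation": [0,0,0],"fingers": -0.3}]'

```text
time_s: 10.15
tool_pos: [0.5854, -0.081, 0.3022]
tcp_rot: [-180.0, 0.2, -0.8]
contact_force: [0.8, -0.2, -0.4]
finger_gap: 0.352
grip_force: 0.0
```

```bash
python3 - <<'E'
from h import *
s=bot.get_state();print(s["tool_pos"],s["contact_force"])
im,d,p=shot("w5"); R=np.array(p["R"])
hsv=cv2.cvtColor(im,cv2.COLOR_RGB2HSV).astype(int);h,s,v=hsv[...,0],hsv[...,1],hsv[...,2]
def pt(u,v):
    o,r=ray("wrist",u,v,p); return o+r*d[v,u]/(R[2]@r)
for nm,m in(("red",((h<8)|(h>172))&(s>120)&(v>60)),("blue",(h>100)&(h<122)&(s>110)&(v>40))):
  for c,n,mm in blobs(m,30):
    q=np.array([pt(x,y) for y,x in zip(*np.nonzero(mm)) if d[y,x]>0]); print(nm,c,n,q.min(0).round(3),q.max(0).round(3),np.median(q,0).round(3),onz("wrist",*c,.131,p).round(4))
im2,d2=read_camera("scene"); 
a=cv2.resize(im2[170:290,190:400,::-1],(560,320),interpolation=cv2.INTER_CUBIC); cv2.imwrite("pics/v5.png",a)
E
```

```text
[ 0.58538093 -0.08104461  0.3022252 ] [ 0.76741424 -0.17002682 -0.41165358]
red [ 33.  199.9] 6770 [ 0.418  0.281 -0.002] [0.723 0.507 0.047] [0.572 0.383 0.002] [0.6048 0.2601 0.131 ]
red [  7.9 191.8] 152 [ 0.58   0.423 -0.001] [0.612 0.478 0.023] [0.599 0.459 0.002] [0.618  0.3058 0.131 ]
red [532.9 287.2] 1023 [ 0.388 -0.429 -0.002] [ 0.505 -0.302  0.132] [ 0.489 -0.317  0.129] [ 0.4907 -0.3144  0.131 ]
red [581.4 290.7] 833 [-0.167 -1.47  -0.907] [ 0.494 -0.382  0.131] [ 0.477 -0.396  0.129] [ 0.4804 -0.392   0.131 ]
red [598.3 450.8] 305 [-1.033 -1.667 -0.527] [-0.864 -1.498 -0.448] [-0.903 -1.544 -0.483] [ 0.1121 -0.5995  0.131 ]
blue [556.2   5. ] 565 [ 0.773 -0.306  0.169] [ 0.786 -0.257  0.202] [ 0.776 -0.276  0.19 ] [ 0.7988 -0.3177  0.131 ]
blue [622.7  61.8] 1074 [ 0.732 -1.333 -0.733] [ 1.068 -0.385  0.156] [ 0.75  -0.395  0.153] [ 0.7553 -0.4142  0.131 ]
blue [ 20.2 186.9] 1842 [0.552 0.352 0.001] [0.654 0.447 0.031] [0.611 0.405 0.027] [0.622  0.2798 0.131 ]
blue [324.9 232. ] 2342 [ 0.535 -0.088  0.08 ] [ 0.634 -0.07   0.227] [ 0.59  -0.081  0.224] [ 0.5591 -0.0801  0.131 ]
blue [529.9 222.4] 10146 [ 0.268 -1.359 -0.897] [ 0.611 -0.274  0.123] [ 0.54  -0.36   0.036] [ 0.5672 -0.2946  0.131 ]
blue [ 38.5 231. ] 657 [0.51  0.356 0.001] [0.554 0.403 0.03 ] [0.534 0.37  0.027] [0.5666 0.2612 0.131 ]
blue [551.4 300.7] 83 [ 0.425 -0.418  0.054] [ 0.45  -0.383  0.094] [ 0.43  -0.399  0.064] [ 0.4707 -0.3467  0.131 ]
```

View pics/v5.png

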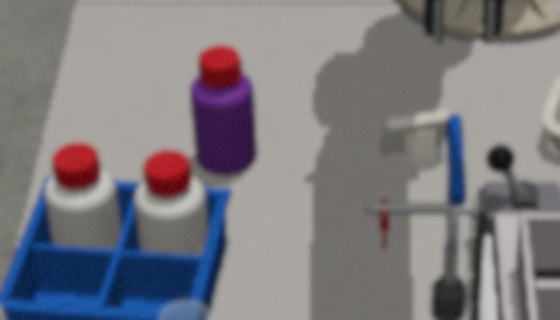

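The key hangs on the peg with the flap shut. In the crop, the bottles are at (77,165) and (167,172) and the purple look-alike at (220,65). Next are the bottles.

```bash
python3 - <<'E'
from h import *
plan([.486,-.322,.32],85)
E
```

```text
dp [-0.497  1.213 -0.054] rot [ 0.006 -0.006 -0.953]
```

Emit:
play_rows --moves '[{"dp": [-0.06,0.15,-0.1],"rotation": [0,0,-0.09],"fingers": 0.7},{"dp": [-0.12,0.3,-0.15],"rotation": [0,0,-0.18],"fingers": 0.7},{"dp": [-0.18,0.45,-0.15],"rotation": [0,0,-0.27],"fingers": 0.7},{"dp": [-0.24,0.6,-0.15],"rotation": [0,0,-0.36],"fingers": 0.7},{"dp": [-0.3,0.75,-0.15],"rotation": [0,0,-0.45],"fingers": 0.7},{"dp": [-0.36,0.9,-0.15],"rotation": [0,0,-0.54],"fingers": 0.7},{"dp": [-0.42,1,-0.15],"rotation": [0,0,-0.63],"fingers": 0.7},{"dp": [-0.46,1,-0.15],"rotation": [0,0,-0.72],"fingers": 0.7}]'

```text
time_s: 11.05
tool_pos: [0.4896, -0.2839, 0.3315]
tcp_rot: [-180.0, 0.1, 64.0]
contact_force: [0.6, 0.7, -0.2]
finger_gap: 0.846
grip_force: 0.0
```

```bash
python3 - <<'E'
from h import *
print(bot.get_state()["tool_pos"],bot.get_state()["tcp_rot"]);plan([.486,-.322,.30],85)
E
```

```text
[ 0.48962652 -0.28387579  0.33145296] [-1.79951419e+02  7.37963910e-02  6.39896663e+01]
dp [-0.179  0.067  0.157] rot [-0.001  0.001 -0.233]
```

Emit:
play_rows --moves '[{"dp": [-0.09,0.035,0.08],"rotation": [0,0,-0.09],"fingers": 0.7},{"dp": [-0.18,0.067,0.157],"rotation": [0,0,-0.18],"fingers": 0.7},{"dp": [-0.18,0.067,0.157],"rotation": [0,0,-0.233],"fingers": 0.7},{"dp": [-0.18,0.067,0.157],"rotation": [0,0,-0.233],"fingers": 0.7},{"dp": [-0.18,0.067,0.157],"rotation": [0,0,-0.233],"fingers": 0.7}]'

```text
time_s: 11.55
tool_pos: [0.4881, -0.3176, 0.3011]
tcp_rot: [180.0, -0.0, 84.8]
contact_force: [-0.1, 0.2, 1.6]
finger_gap: 0.849
grip_force: 0.0
```

```bash
cat >> h.py <<'E'
def caps(im,d,p,ztop,tol=.006,amin=60):
    R=np.array(p["R"]);hsv=cv2.cvtColor(im,cv2.COLOR_RGB2HSV).astype(int);h,s,v=hsv[...,0],hsv[...,1],hsv[...,2]
    for c,n,mm in blobs(((h<9)|(h>171))&(s>110)&(v>60),amin):
        q=[]
        for y,x in zip(*np.nonzero(mm)):
            if d[y,x]>0:
                o,r=ray("wrist",x,y,p); X=o+r*d[y,x]/(R[2]@r)
                if abs(X[2]-ztop)<tol: q.append(onz("wrist",x,y,ztop,p)[:2])
        if len(q)>50:
            (cx,cy),rad=cv2.minEnclosingCircle((np.array(q)*1000).astype(np.float32)); print("cap",c,len(q),"circ",round(cx),round(cy),round(rad,1),"mean",np.mean(q,0).round(4))
E
python3 - <<'E'
from h import *
s=bot.get_state();print(s["tool_pos"],s["tcp_rot"])
im,d,p=shot("w6"); caps(im,d,p,.131)
E
```

```text
[ 0.48812662 -0.31755976  0.30112011] [ 1.79964520e+02 -1.32544750e-02  8.48482896e+01]
cap [156.4 192.4] 261 circ 323 -287 19.2 mean [ 0.3231 -0.2878]
cap [321.  211.2] 1395 circ 484 -322 20.2 mean [ 0.4842 -0.3222]
cap [317.6 287.5] 1134 circ 474 -402 21.1 mean [ 0.4736 -0.4017]
```

View pics/w6.png

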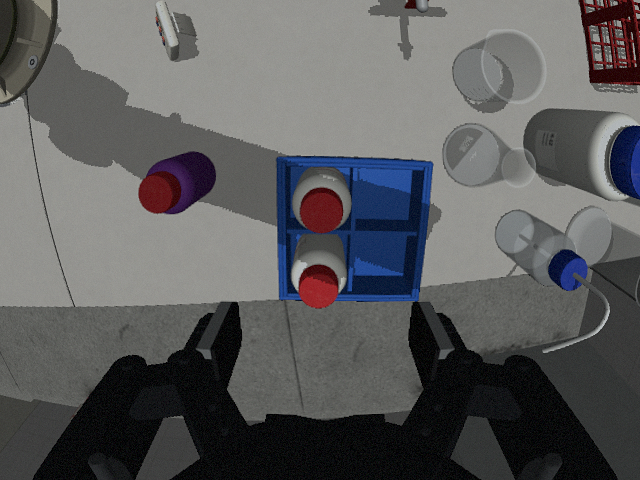

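The wrist view shows the two red caps on white bottles at (321,211) and (318,287). The purple one at (158,192) stays. The cap above the carrier near cell is at (0.484,-0.322).

```bash
python3 - <<'E'
from h import *
s=bot.get_state();print(s["tool_pos"]);plan([.484,-.322,.080],85)
E
```

```text
[ 0.48824235 -0.31745129  0.30133978]
dp [-0.025 -0.02   1.107] rot [ 0.001  0.    -0.001]
```

Emit:
play_rows --moves '[{"dp": [-0.025,-0.02,0.2],"rotation": [0,0,0],"fingers": 0.7},{"dp": [-0.025,-0.02,0.4],"rotation": [0,0,0],"fingers": 0.7},{"dp": [-0.025,-0.02,0.6],"rotation": [0,0,0],"fingers": 0.7},{"dp": [-0.025,-0.02,0.75],"rotation": [0,0,0],"fingers": 0.7},{"dp": [-0.025,-0.02,0.85],"rotation": [0,0,0],"fingers": 0.7},{"dp": [-0.025,-0.02,0.9],"rotation": [0,0,0],"fingers": 0.7},{"dp": [-0.025,-0.02,0.9],"rotation": [0,0,0],"fingers": 0.7}]'

```text
time_s: 12.3
tool_pos: [0.4831, -0.3219, 0.1202]
tcp_rot: [-179.9, -0.1, 85.0]
contact_force: [-1.3, 0.4, 0.3]
finger_gap: 0.848
grip_force: 0.0
```

```bash
python3 - <<'E'
from h import *
s=bot.get_state();print(s["tool_pos"],s["contact_force"]);plan([.484,-.322,.080],85)
im,d,p=shot("w7"); caps(im,d,p,.131)
E
```

```text
[ 0.48314203 -0.32188658  0.120158  ] [-1.31646436  0.3627209   0.32345647]
dp [-0.     0.005  0.201] rot [-0.001 -0.001 -0.001]
cap [ 49.3 247. ] 519 circ 327 -286 19.2 mean [ 0.3272 -0.2865]
cap [327.1 292. ] 5177 circ 484 -321 20.9 mean [ 0.4843 -0.3205]
cap [321.  398.2] 1370 circ 474 -395 19.1 mean [ 0.4749 -0.39  ]
```

Emit:
play_rows --moves '[{"dp": [0,0.005,0.1],"rotation": [0,0,0],"fingers": 0.7},{"dp": [0,0.005,0.2],"rotation": [0,0,0],"fingers": 0.7},{"dp": [0,0.005,0.2],"rotation": [0,0,0],"fingers": -0.2},{"dp": [0,0.005,0.2],"rotation": [0,0,0],"fingers": -0.4},{"dp": [0,0.005,0.2],"rotation": [0,0,0],"fingers": -0.4},{"dp": [0,0.005,0.2],"rotation": [0,0,0],"fingers": -0.4},{"dp": [0,0.005,0.2],"rotation": [0,0,0],"fingers": -0.4}]' --force 50

```text
time_s: 13.05
tool_pos: [0.4857, -0.3234, 0.0838]
tcp_rot: [179.8, 0.1, 85.0]
contact_force: [-1.7, 0.9, 5.7]
finger_gap: 0.478
grip_force: 47.2
```

Emit:
play_rows --moves '[{"dp": [0,0,-0.1],"rotation": [0,0,0],"fingers": -0.4},{"dp": [0,0,-0.25],"rotation": [0,0,0],"fingers": -0.4},{"dp": [0,0,-0.45],"rotation": [0,0,0],"fingers": -0.4},{"dp": [0,0,-0.65],"rotation": [0,0,0],"fingers": -0.4},{"dp": [0,0,-0.85],"rotation": [0,0,0],"fingers": -0.4},{"dp": [0,0,-1],"rotation": [0,0,0],"fingers": -0.4}]'

```text
time_s: 13.65
tool_pos: [0.485, -0.3227, 0.2857]
tcp_rot: [179.8, 0.1, 85.0]
contact_force: [1.0, -0.1, -0.8]
finger_gap: 0.477
grip_force: 51.3
```

```bash
cat >> h.py <<'E'
def pts(d,p,step=1):
    v,u=np.mgrid[:480:step,:640:step]; a,b=(u-p["cx"])/p["fx"],(v-p["cy"])/p["fy"]; r=np.hypot(a,b)+1e-9
    dd=d[::step,::step]; dirz=np.cos(r); ok=(r<1.3)&(dd>0)
    C=np.stack([a/r*np.tan(r)*dd,b/r*np.tan(r)*dd,dd],-1)
    P=(C-np.array(p["t"]))@np.array(p["R"]); P[~ok]=np.nan; return P
def fence(d,p,z=.132):
    P=pts(d,p); m=(abs(P[...,2]-z)<.005)&(P[...,0]>.53)&(P[...,0]<.74)&(P[...,1]>-.045)&(P[...,1]<.165)
    m=cv2.morphologyEx(m.astype(np.uint8),cv2.MORPH_OPEN,np.ones((2,2)))>0
    q=np.array([onz("wrist",x,y,z,p)[:2] for y,x in zip(*np.nonzero(m))]); 
    if len(q)<50: print("few",len(q)); return
    print(len(q),"rect",cv2.minAreaRect((q*1000).astype(np.float32)),q.min(0).round(4),q.max(0).round(4), "z",np.nanmedian(P[...,2][m])); return q
E
python3 - <<'E'
from h import *
for w in("w1","w2","w5"):
    z=np.load(f"pics/{w}.npz",allow_pickle=True); q=fence(z["d"],z["p"].item())
    for ax,lo,hi in((0,.54,.735),(1,-.04,.16)):
        h,e=np.histogram(q[:,ax],bins=np.arange(lo,hi,.004)); print(w,"xy"[ax],list(zip(e.round(3).tolist(),h.tolist())) if w=="w1" else '')
s=bot.get_state();print(s["tool_pos"],s["contact_force"]);plan([.596,.019,.36],85)
E
```

```text
3576 rect ((634.6681518554688, 59.83625793457031), (167.94496154785156, 168.1585693359375), 89.15542602539062) [ 0.5501 -0.0251] [0.7197 0.1446] z 0.13035405599788813
w1 x [(0.54, 0), (0.544, 0), (0.548, 77), (0.552, 351), (0.556, 196), (0.56, 52), (0.564, 54), (0.568, 52), (0.572, 54), (0.576, 54), (0.58, 51), (0.584, 53), (0.588, 55), (0.592, 50), (0.596, 50), (0.6, 40), (0.604, 31), (0.608, 30), (0.612, 34), (0.616, 34), (0.62, 35), (0.624, 32), (0.628, 87), (0.632, 273), (0.636, 213), (0.64, 37), (0.644, 38), (0.648, 37), (0.652, 36), (0.656, 35), (0.66, 38), (0.664, 35), (0.668, 46), (0.672, 62), (0.676, 61), (0.68, 57), (0.684, 55), (0.688, 52), (0.692, 59), (0.696, 59), (0.7, 59), (0.704, 62), (0.708, 78), (0.712, 428), (0.716, 284), (0.72, 0), (0.724, 0), (0.728, 0)]
w1 y [(-0.04, 0), (-0.036, 0), (-0.032, 0), (-0.028, 24), (-0.024, 401), (-0.02, 310), (-0.016, 54), (-0.012, 53), (-0.008, 57), (-0.004, 52), (-0.0, 58), (0.004, 54), (0.008, 52), (0.012, 63), (0.016, 57), (0.02, 58), (0.024, 49), (0.028, 36), (0.032, 36), (0.036, 33), (0.04, 35), (0.044, 33), (0.048, 34), (0.052, 64), (0.056, 255), (0.06, 227), (0.064, 53), (0.068, 35), (0.072, 35), (0.076, 17), (0.08, 18), (0.084, 18), (0.088, 17), (0.092, 36), (0.096, 56), (0.1, 57), (0.104, 56), (0.108, 53), (0.112, 60), (0.116, 57), (0.12, 59), (0.124, 55), (0.128, 60), (0.132, 53), (0.136, 354), (0.14, 324), (0.144, 8), (0.148, 0), (0.152, 0)]
7855 rect ((635.65478515625, 59.83184051513672), (166.81219482421875, 167.302978515625), 89.0501937866211) [ 0.551  -0.0246] [0.7203 0.1444] z 0.13046853148769427
w2 x 
w2 y 
5204 rect ((635.0560913085938, 58.504234313964844), (167.49606323242188, 167.02552795410156), 88.88084411621094) [ 0.5512 -0.0262] [0.72   0.1437] z 0.13043327229773483
w5 x 
w5 y 
[ 0.48503391 -0.32270727  0.28570124] [ 0.98206246 -0.10352424 -0.80653356]
dp [ 1.75   0.405 -0.374] rot [ 0.003  0.001 -0.   ]
```

Emit:
play_rows --moves '[{"dp": [0,0,-0.2],"rotation": [0,0,0],"fingers": -0.4},{"dp": [0.1,0.02,-0.38],"rotation": [0,0,0],"fingers": -0.4},{"dp": [0.3,0.06,-0.38],"rotation": [0,0,0],"fingers": -0.4},{"dp": [0.5,0.1,-0.38],"rotation": [0,0,0],"fingers": -0.4},{"dp": [0.7,0.15,-0.38],"rotation": [0,0,0],"fingers": -0.4},{"dp": [0.9,0.2,-0.38],"rotation": [0,0,0],"fingers": -0.4},{"dp": [1,0.22,-0.38],"rotation": [0,0,0],"fingers": -0.4}]'

```text
time_s: 14.35
tool_pos: [0.5466, -0.1222, 0.3589]
tcp_rot: [179.8, -0.1, 85.3]
contact_force: [-0.2, -0.3, -1.5]
finger_gap: 0.479
grip_force: 51.5
```

Emit:
play_rows --moves '[{"dp": [0.18,0.04,0],"rotation": [0,0,0],"fingers": -0.4},{"dp": [0.36,0.08,0],"rotation": [0,0,0],"fingers": -0.4},{"dp": [0.54,0.12,0],"rotation": [0,0,0],"fingers": -0.4},{"dp": [0.7,0.16,0],"rotation": [0,0,0],"fingers": -0.4},{"dp": [0.745,0.17,0],"rotation": [0,0,0],"fingers": -0.4},{"dp": [0.745,0.17,0],"rotation": [0,0,0],"fingers": -0.4},{"dp": [0.745,0.17,0],"rotation": [0,0,0],"fingers": -0.4}]'

```text
time_s: 15.05
tool_pos: [0.5927, 0.0169, 0.3577]
tcp_rot: [179.9, 0.0, 84.9]
contact_force: [0.5, 0.2, -2.1]
finger_gap: 0.475
grip_force: 51.6
```

```bash
python3 - <<'E'
from h import *
s=bot.get_state();print(s["tool_pos"],s["contact_force"]);plan([.5933,.0185,.152],85)
im,d,p=shot("w8"); P=pts(d,p)
caps(im,d,p,float(.131+.36-.0838),.012)
fence(d,p)
E
```

```text
[0.59268482 0.01692526 0.35769192] [ 0.52637523  0.18623238 -2.12614771]
dp [9.000e-03 1.000e-03 1.028e+00] rot [ 0.001  0.    -0.001]
cap [324.6 328.9] 7568 circ 593 22 21.2 mean [0.5931 0.0228]
4007 rect ((636.5904541015625, 60.23101043701172), (166.5389404296875, 167.81976318359375), 88.8833999633789) [ 0.5521 -0.0244] [0.7215 0.1447] z 0.1303862859976348
```

Emit:
play_rows --moves '[{"dp": [-0.005,0.007,0.1],"rotation": [0,0,0],"fingers": -0.4},{"dp": [-0.005,0.007,0.3],"rotation": [0,0,0],"fingers": -0.4},{"dp": [-0.005,0.007,0.5],"rotation": [0,0,0],"fingers": -0.4},{"dp": [-0.005,0.007,0.6],"rotation": [0,0,0],"fingers": -0.4},{"dp": [-0.005,0.007,0.7],"rotation": [0,0,0],"fingers": -0.4},{"dp": [-0.005,0.007,0.8],"rotation": [0,0,0],"fingers": -0.4},{"dp": [-0.005,0.007,0.9],"rotation": [0,0,0],"fingers": -0.4},{"dp": [-0.005,0.007,0.95],"rotation": [0,0,0],"fingers": -0.4}]'

```text
time_s: 15.9
tool_pos: [0.5931, 0.0148, 0.1654]
tcp_rot: [-179.9, 0.0, 84.8]
contact_force: [-0.6, 0.6, -2.5]
finger_gap: 0.477
grip_force: 51.8
```

Emit:
play_rows --moves '[{"dp": [0,0,0.03],"rotation": [0,0,0],"fingers": -0.4},{"dp": [0,0,0.06],"rotation": [0,0,0],"fingers": -0.4},{"dp": [0,0,0.06],"rotation": [0,0,0],"fingers": -0.4},{"dp": [0,0,0.06],"rotation": [0,0,0],"fingers": -0.4}]'

```text
time_s: 16.3
tool_pos: [0.5943, 0.0169, 0.1556]
tcp_rot: [179.9, -0.0, 85.0]
contact_force: [-0.1, -0.0, -2.0]
finger_gap: 0.481
grip_force: 51.8
```

Now lower to the floor, release and rise.

Emit:
play_rows --moves '[{"dp": [0,0,0.015],"rotation": [0,0,0],"fingers": -0.4},{"dp": [0,0,0.022],"rotation": [0,0,0],"fingers": -0.4},{"dp": [0,0,0.022],"rotation": [0,0,0],"fingers": -0.4}]'

```text
time_s: 16.6
tool_pos: [0.5944, 0.0171, 0.1514]
tcp_rot: [179.9, -0.0, 85.0]
contact_force: [-0.9, -0.5, 4.0]
finger_gap: 0.479
grip_force: 52.6
```

Emit:
play_rows --moves '[{"dp": [0,0,0],"rotation": [0,0,0],"fingers": 0.2},{"dp": [0,0,0],"rotation": [0,0,0],"fingers": 0.5},{"dp": [0,0,0],"rotation": [0,0,0],"fingers": 0.5},{"dp": [0,0,-0.1],"rotation": [0,0,0],"fingers": 0.5},{"dp": [0,0,-0.3],"rotation": [0,0,0],"fingers": 0.5},{"dp": [0,0,-0.5],"rotation": [0,0,0],"fingers": 0.5},{"dp": [0,0,-0.7],"rotation": [0,0,0],"fingers": 0.5},{"dp": [0,0,-0.9],"rotation": [0,0,0],"fingers": 0.5}]'

```text
time_s: 17.4
tool_pos: [0.5937, 0.017, 0.3322]
tcp_rot: [180.0, -0.0, 85.0]
contact_force: [0.5, -0.1, 0.4]
finger_gap: 0.753
grip_force: 0.0
```

```bash
python3 - <<'E'
from h import *
s=bot.get_state();print(s["tool_pos"],s["contact_force"]);plan([.474,-.401,.33],85)
im,d,p=shot("w9"); caps(im,d,p,.197,.01);caps(im,d,p,.131,.006)
E
```

```text
[0.59369632 0.01699381 0.33218111] [ 0.46124075 -0.1204443   0.36674135]
dp [-2.134 -0.413  0.011] rot [ 0. -0. -0.]
cap [325.4 213.9] 1825 circ 594 18 21.1 mean [0.5943 0.0183]
```

Emit:
play_rows --moves '[{"dp": [-0.2,-0.04,0],"rotation": [0,0,0],"fingers": 0.7},{"dp": [-0.4,-0.08,0],"rotation": [0,0,0],"fingers": 0.7},{"dp": [-0.6,-0.12,0],"rotation": [0,0,0],"fingers": 0.7},{"dp": [-0.8,-0.16,0],"rotation": [0,0,0],"fingers": 0.7},{"dp": [-1,-0.2,0],"rotation": [0,0,0],"fingers": 0.7}]'

```text
time_s: 17.95
tool_pos: [0.5359, -0.1802, 0.3303]
tcp_rot: [180.0, 0.0, 85.0]
contact_force: [0.2, -0.3, 0.4]
finger_gap: 0.845
grip_force: 0.0
```

Emit:
play_rows --moves '[{"dp": [-0.2,-0.04,0],"rotation": [0,0,0],"fingers": 0.7},{"dp": [-0.4,-0.08,0],"rotation": [0,0,0],"fingers": 0.7},{"dp": [-0.6,-0.12,0],"rotation": [0,0,0],"fingers": 0.7},{"dp": [-0.8,-0.16,0],"rotation": [0,0,0],"fingers": 0.7},{"dp": [-1,-0.2,0],"rotation": [0,0,0],"fingers": 0.7},{"dp": [-1,-0.2,0.15],"rotation": [0,0,0],"fingers": 0.7},{"dp": [-1,-0.2,0.3],"rotation": [0,0,0],"fingers": 0.7},{"dp": [-1,-0.2,0.3],"rotation": [0,0,0],"fingers": 0.7}]'

```text
time_s: 18.75
tool_pos: [0.4771, -0.3737, 0.2656]
tcp_rot: [-179.6, -0.3, 84.9]
contact_force: [-0.9, 1.0, -0.5]
finger_gap: 0.849
grip_force: 0.0
```

```bash
python3 - <<'E'
from h import *
s=bot.get_state();print(s["tool_pos"],s["contact_force"])
im,d,p=shot("w10"); caps(im,d,p,.131);caps(im,d,p,.197,.01); plan([.474,-.402,.12],85)
E
```

```text
[ 0.47709724 -0.37369382  0.26559981] [-0.90140008  1.00017167 -0.54854809]
cap [144.  138.8] 372 circ 323 -289 19.4 mean [ 0.3235 -0.288 ]
cap [324.9 247.5] 1607 circ 474 -402 20.6 mean [ 0.4736 -0.4021]
dp [-0.144 -0.005  0.742] rot [-0.002 -0.002 -0.   ]
```

Emit:
play_rows --moves '[{"dp": [-0.14,-0.005,0.15],"rotation": [0,0,0],"fingers": 0.7},{"dp": [-0.14,-0.005,0.35],"rotation": [0,0,0],"fingers": 0.7},{"dp": [-0.14,-0.005,0.55],"rotation": [0,0,0],"fingers": 0.7},{"dp": [-0.14,-0.005,0.7],"rotation": [0,0,0],"fingers": 0.7},{"dp": [-0.14,-0.005,0.8],"rotation": [0,0,0],"fingers": 0.7},{"dp": [-0.14,-0.005,0.9],"rotation": [0,0,0],"fingers": 0.7},{"dp": [-0.14,-0.005,0.92],"rotation": [0,0,0],"fingers": 0.7},{"dp": [-0.14,-0.005,0.92],"rotation": [0,0,0],"fingers": 0.7}]'

```text
time_s: 19.6
tool_pos: [0.4764, -0.4024, 0.0876]
tcp_rot: [180.0, 0.0, 85.0]
contact_force: [-0.4, 0.4, 0.9]
finger_gap: 0.849
grip_force: 0.0
```

Emit:
play_rows --moves '[{"dp": [0,0,0],"rotation": [0,0,0],"fingers": -0.2},{"dp": [0,0,0],"rotation": [0,0,0],"fingers": -0.4},{"dp": [0,0,0],"rotation": [0,0,0],"fingers": -0.4},{"dp": [0,0,0],"rotation": [0,0,0],"fingers": -0.4},{"dp": [0,0,0],"rotation": [0,0,0],"fingers": -0.4}]'

```text
time_s: 20.1
tool_pos: [0.4765, -0.403, 0.0886]
tcp_rot: [179.9, 0.1, 85.0]
contact_force: [-1.2, 1.1, 4.9]
finger_gap: 0.474
grip_force: 49.7
```

Emit:
play_rows --moves '[{"dp": [0,0,-0.1],"rotation": [0,0,0],"fingers": -0.4},{"dp": [0,0,-0.25],"rotation": [0,0,0],"fingers": -0.4},{"dp": [0,0,-0.45],"rotation": [0,0,0],"fingers": -0.4},{"dp": [0,0,-0.65],"rotation": [0,0,0],"fingers": -0.4},{"dp": [0,0,-0.85],"rotation": [0,0,0],"fingers": -0.4},{"dp": [0,0,-1],"rotation": [0,0,0],"fingers": -0.4}]'

```text
time_s: 20.7
tool_pos: [0.476, -0.4023, 0.29]
tcp_rot: [179.9, 0.1, 85.0]
contact_force: [0.8, 0.2, -2.2]
finger_gap: 0.473
grip_force: 51.1
```

Emit:
play_rows --moves '[{"dp": [0,0,-0.2],"rotation": [0,0,0],"fingers": -0.4},{"dp": [0.1,0.03,-0.38],"rotation": [0,0,0],"fingers": -0.4},{"dp": [0.3,0.09,-0.38],"rotation": [0,0,0],"fingers": -0.4},{"dp": [0.5,0.15,-0.38],"rotation": [0,0,0],"fingers": -0.4},{"dp": [0.7,0.21,-0.38],"rotation": [0,0,0],"fingers": -0.4},{"dp": [0.9,0.27,-0.38],"rotation": [0,0,0],"fingers": -0.4},{"dp": [1,0.3,-0.38],"rotation": [0,0,0],"fingers": -0.4}]'

```text
time_s: 21.4
tool_pos: [0.5542, -0.2032, 0.3632]
tcp_rot: [179.9, -0.1, 85.3]
contact_force: [-0.2, -0.4, -2.6]
finger_gap: 0.472
grip_force: 51.2
```

Emit:
play_rows --moves '[{"dp": [0.2,0.06,0],"rotation": [0,0,0],"fingers": -0.4},{"dp": [0.4,0.12,0],"rotation": [0,0,0],"fingers": -0.4},{"dp": [0.6,0.18,0],"rotation": [0,0,0],"fingers": -0.4},{"dp": [0.8,0.24,0],"rotation": [0,0,0],"fingers": -0.4},{"dp": [1,0.3,0],"rotation": [0,0,0],"fingers": -0.4}]'

```text
time_s: 21.9
tool_pos: [0.6306, -0.0129, 0.363]
tcp_rot: [180.0, 0.0, 84.9]
contact_force: [1.1, -0.4, -2.4]
finger_gap: 0.47
grip_force: 51.2
```

Emit:
play_rows --moves '[{"dp": [0.2,0.06,0],"rotation": [0,0,0],"fingers": -0.4},{"dp": [0.4,0.12,0],"rotation": [0,0,0],"fingers": -0.4},{"dp": [0.59,0.18,0],"rotation": [0,0,0],"fingers": -0.4},{"dp": [0.59,0.18,0],"rotation": [0,0,0],"fingers": -0.4},{"dp": [0.59,0.18,0],"rotation": [0,0,0],"fingers": -0.4},{"dp": [0.59,0.18,0],"rotation": [0,0,0],"fingers": -0.4}]'

```text
time_s: 22.5
tool_pos: [0.6767, 0.099, 0.3629]
tcp_rot: [180.0, 0.0, 84.9]
contact_force: [-0.7, -1.0, -2.7]
finger_gap: 0.469
grip_force: 51.8
```

```bash
python3 - <<'E'
from h import *
s=bot.get_state();print(s["tool_pos"],s["contact_force"]);plan([.6775,.0995,.36],85)
im,d,p=shot("w11")
caps(im,d,p,.131+s["tool_pos"][2]-.0886,.012);caps(im,d,p,.197,.01);fence(d,p)
E
```

```text
[0.67665895 0.09895498 0.36290738] [-0.70521258 -1.03068878 -2.73975819]
dp [0.003 0.004 0.015] rot [ 0.     0.    -0.001]
cap [324.3 327.2] 7462 circ 677 101 22.7 mean [0.6768 0.1019]
cap [247.9 287.7] 840 circ 594 21 21.9 mean [0.5916 0.0223]
2498 rect ((637.240966796875, 62.38883972167969), (163.8235626220703, 167.68930053710938), 89.05875396728516) [ 0.5521 -0.0182] [0.7222 0.1454] z 0.13034117460367844
```

Emit:
play_rows --moves '[{"dp": [0.002,0.003,0.1],"rotation": [0,0,0],"fingers": -0.4},{"dp": [0.002,0.003,0.3],"rotation": [0,0,0],"fingers": -0.4},{"dp": [0.002,0.003,0.5],"rotation": [0,0,0],"fingers": -0.4},{"dp": [0.002,0.003,0.6],"rotation": [0,0,0],"fingers": -0.4},{"dp": [0.002,0.003,0.7],"rotation": [0,0,0],"fingers": -0.4},{"dp": [0.002,0.003,0.8],"rotation": [0,0,0],"fingers": -0.4},{"dp": [0.002,0.003,0.9],"rotation": [0,0,0],"fingers": -0.4},{"dp": [0.002,0.003,0.96],"rotation": [0,0,0],"fingers": -0.4}]'

```text
time_s: 23.35
tool_pos: [0.6768, 0.0981, 0.1694]
tcp_rot: [-179.9, 0.1, 84.8]
contact_force: [0.1, -1.4, -2.8]
finger_gap: 0.472
grip_force: 51.7
```

Emit:
play_rows --moves '[{"dp": [0,0,0.04],"rotation": [0,0,0],"fingers": -0.4},{"dp": [0,0,0.065],"rotation": [0,0,0],"fingers": -0.4},{"dp": [0,0,0.065],"rotation": [0,0,0],"fingers": -0.4},{"dp": [0,0,0.075],"rotation": [0,0,0],"fingers": -0.4},{"dp": [0,0,0.075],"rotation": [0,0,0],"fingers": -0.4}]'

```text
time_s: 23.85
tool_pos: [0.6775, 0.1006, 0.1561]
tcp_rot: [179.9, -0.0, 85.0]
contact_force: [0.4, -0.2, -1.3]
finger_gap: 0.472
grip_force: 51.7
```

Emit:
play_rows --moves '[{"dp": [0,0,0.01],"rotation": [0,0,0],"fingers": -0.4},{"dp": [0,0,0.01],"rotation": [0,0,0],"fingers": 0.2},{"dp": [0,0,0.01],"rotation": [0,0,0],"fingers": 0.5},{"dp": [0,0,0.01],"rotation": [0,0,0],"fingers": 0.5},{"dp": [0,0,-0.2],"rotation": [0,0,0],"fingers": 0.5},{"dp": [0,0,-0.4],"rotation": [0,0,0],"fingers": 0.5},{"dp": [0,0,-0.6],"rotation": [0,0,0],"fingers": 0.5},{"dp": [0,0,-0.8],"rotation": [0,0,0],"fingers": 0.5}]'

```text
time_s: 24.65
tool_pos: [0.677, 0.1002, 0.3174]
tcp_rot: [180.0, -0.0, 85.0]
contact_force: [1.3, 0.5, 0.6]
finger_gap: 0.749
grip_force: 0.0
```

```bash
python3 - <<'E'
from h import *
s=bot.get_state();print(s["tool_pos"],s["contact_force"])
im,d,p=shot("w12"); caps(im,d,p,.197,.01); P=pts(d,p)
# knob: dark points z .235-.26 left of shaker
hsv=cv2.cvtColor(im,cv2.COLOR_RGB2HSV)
m=(P[...,2]>.195)&(P[...,2]<.27)&(P[...,0]>.38)&(P[...,0]<.56)&(P[...,1]>.03)&(P[...,1]<.36)
for c,n,mm in blobs(m,20):
    q=P[mm]; print(c,n,q.min(0).round(3),q.max(0).round(3)); k=q[q[:,2]>.243]; print("hi",len(k),k.mean(0) if len(k) else '')
plan([.487,.187,.36],85)
# top camera: knob and flap
im,d=read_camera("top"); P=cloud("top",d)
m=(P[...,2]>.195)&(P[...,2]<.275)&(P[...,0]>.38)&(P[...,0]<.56)&(P[...,1]>.1)&(P[...,1]<.36)
for c,n,mm in blobs(m,20):
    q=P[mm]; k=q[(q[:,2]>.24)]; print("top",c,n,q.min(0).round(3),q.max(0).round(3),len(k),k.mean(0) if len(k) else '')
E
```

```text
[0.67702676 0.10024909 0.31740862] [1.29823015 0.52701593 0.63599127]
cap [322.  219.2] 1995 circ 675 101 21.2 mean [0.6748 0.1016]
cap [250.8 307.9] 505 circ 597 20 21.6 mean [0.6046 0.0228]
[ 95.1 162.8] 14256 [0.44  0.044 0.2  ] [0.531 0.327 0.265]
hi 1391 [0.49903216 0.1251068  0.25423112]
dp [ 0.345 -0.989 -0.182] rot [ 0.006 -0.002 -0.001]
top [144.  263.9] 1015 [0.44  0.196 0.199] [0.515 0.33  0.252] 6 [0.48020656 0.19738186 0.2483471 ]
```

```bash
python3 - <<'E'
from h import *
z=np.load("pics/w12.npz",allow_pickle=True);d=z["d"];p=z["p"].item();P=pts(d,p)
for nm,ylo,yhi,zlo,zt in(("pivot",.03,.1,.258,.265),("knob",.14,.25,.244,.2505)):
    m=(P[...,2]>zlo)&(P[...,2]<.275)&(P[...,0]>.42)&(P[...,0]<.56)&(P[...,1]>ylo)&(P[...,1]<yhi)
    q=np.array([onz("wrist",x,y,zt,p)[:2] for y,x in zip(*np.nonzero(m))]); print(nm,len(q),cv2.minEnclosingCircle((q*1000).astype(np.float32)),np.median(P[m][:,2]))
# bar plate edges
m=(abs(P[...,2]-.211)<.006)&(P[...,0]>.42)&(P[...,0]<.56)&(P[...,1]>.25)&(P[...,1]<.345); q=P[m]; print("slot end",q.min(0),q.max(0),q[q[:,1]>.3].mean(0))
E
```

```text
pivot 547 ((510.2122497558594, 65.0503158569336), 13.597661018371582) 0.2630716364995999
knob 641 ((489.6780090332031, 190.616943359375), 13.480087280273438) 0.24848310344632615
slot end [0.44543562 0.25000601 0.20500234] [0.51334127 0.32704863 0.21326622] [0.46610609 0.3126444  0.20951113]
```

Emit:
play_rows --moves '[{"dp": [0.1,-0.22,-0.1],"rotation": [0,0,0],"fingers": 0.2},{"dp": [0.18,-0.44,-0.1],"rotation": [0,0,0],"fingers": 0.2},{"dp": [0.26,-0.66,-0.1],"rotation": [0,0,0],"fingers": 0.2},{"dp": [0.34,-0.86,-0.1],"rotation": [0,0,0],"fingers": 0.2},{"dp": [0.37,-0.97,-0.1],"rotation": [0,0,0],"fingers": 0.2},{"dp": [0.37,-0.97,0.1],"rotation": [0,0,0],"fingers": 0.2},{"dp": [0.37,-0.97,0.25],"rotation": [0,0,0],"fingers": 0.2},{"dp": [0.37,-0.97,0.25],"rotation": [0,0,0],"fingers": 0.2}]'

```text
time_s: 25.55
tool_pos: [0.4883, 0.1898, 0.2616]
tcp_rot: [-179.7, 0.2, 85.0]
contact_force: [-0.2, -0.5, -0.3]
finger_gap: 0.593
grip_force: 0.0
```

```bash
cat >> h.py <<'E'
def knob(d,p,xr=(.42,.56),yr=(.14,.25),zlo=.244,zt=.2505):
    P=pts(d,p); m=(P[...,2]>zlo)&(P[...,2]<zt+.012)&(P[...,0]>xr[0])&(P[...,0]<xr[1])&(P[...,1]>yr[0])&(P[...,1]<yr[1])
    q=np.array([onz("wrist",x,y,zt,p)[:2] for y,x in zip(*np.nonzero(m))])
    print("knob",len(q),cv2.minEnclosingCircle((q*1000).astype(np.float32)) if len(q) else '',np.median(P[m][:,2]) if len(q) else '')
E
python3 - <<'E'
from h import *
s=bot.get_state();print(s["tool_pos"],s["contact_force"],s["qpos"].round(0))
im,d,p=shot("w13"); knob(d,p); plan([.4897,.1906,.190],85)
E
```

```text
[0.48834498 0.18978183 0.26163446] [-0.17965665 -0.54285122 -0.32662497] [  8.  12. -39.  87.   7.  84. -36.]
knob 1641 ((485.1279602050781, 193.4798583984375), 12.832383155822754) 0.24843330406117417
dp [0.002 0.002 0.371] rot [-0.002  0.001 -0.001]
```

Emit:
play_rows --moves '[{"dp": [0.01,-0.01,0.1],"rotation": [0,0,0],"fingers": 0.2},{"dp": [0.01,-0.01,0.2],"rotation": [0,0,0],"fingers": 0.2},{"dp": [0.01,-0.01,0.3],"rotation": [0,0,0],"fingers": 0.2},{"dp": [0.01,-0.01,0.36],"rotation": [0,0,0],"fingers": 0.2},{"dp": [0.01,-0.01,0.36],"rotation": [0,0,0],"fingers": -0.1},{"dp": [0.01,-0.01,0.36],"rotation": [0,0,0],"fingers": -0.7},{"dp": [0.01,-0.01,0.36],"rotation": [0,0,0],"fingers": -0.7},{"dp": [0.01,-0.01,0.36],"rotation": [0,0,0],"fingers": -0.7}]' --force 40

```text
time_s: 26.4
tool_pos: [0.4892, 0.1938, 0.1947]
tcp_rot: [179.9, -0.1, 85.0]
contact_force: [-0.0, 0.6, 1.2]
finger_gap: 0.287
grip_force: 40.4
```

Emit:
play_rows --moves '[{"dp": [0,0,0],"rotation": [0,0,0],"fingers": -0.7},{"dp": [0,0,0],"rotation": [0,0,0],"fingers": -0.7},{"dp": [0,0,0],"rotation": [0,0,0],"fingers": -0.7}]'

```text
time_s: 26.7
tool_pos: [0.4889, 0.1938, 0.1941]
tcp_rot: [179.9, -0.0, 85.0]
contact_force: [0.7, 2.0, 2.7]
finger_gap: 0.292
grip_force: 40.6
```

Emit:
play_rows --moves '[{"dp": [0,0,-0.03],"rotation": [0,0,0],"fingers": -0.7},{"dp": [0,0,-0.08],"rotation": [0,0,0],"fingers": -0.7},{"dp": [0,0,-0.14],"rotation": [0,0,0],"fingers": -0.7},{"dp": [0,0,-0.14],"rotation": [0,0,0],"fingers": -0.7}]'

```text
time_s: 27.1
tool_pos: [0.4893, 0.1934, 0.2235]
tcp_rot: [179.9, -0.0, 84.9]
contact_force: [0.2, 0.6, -2.7]
finger_gap: 0.292
grip_force: 40.0
```

```bash
cat >> h.py <<'E'
def arc(C,r,th1,n,yaw1=None):
    s=bot.get_state();t=np.array(s["tool_pos"]);th0=np.degrees(np.arctan2(t[1]-C[1],t[0]-C[0])); R=Ro.from_euler('xyz',[180,0,s["tcp_rot"][2]],degrees=True)
    print(t,s["contact_force"],"th0",th0,"r",np.hypot(*(t[:2]-C)),"yaw",s["tcp_rot"][2])
    for k in range(1,n+1):
        th=th0+(th1-th0)*k/n; X=np.array([C[0]+r*np.cos(np.radians(th)),C[1]+r*np.sin(np.radians(th)),t[2]])
        print((R.inv().apply(X-t)/.2).round(3),round(-(th-th0)/90,3))
E
python3 - <<'E'
from h import *
arc((.5125,.0615),.1346,100.06-49,7)
E
```

```text
[0.4892842  0.19338274 0.2235187 ] [ 0.16851188  0.6333756  -2.68915817] th0 99.98370037066856 r 0.13391053092407468 yaw 84.93492707968907
[0.02  0.079 0.   ] 0.078
[0.026 0.161 0.   ] 0.155
[0.023 0.243 0.   ] 0.233
[0.009 0.324 0.   ] 0.311
[-0.014  0.403  0.   ] 0.388
[-0.046  0.478  0.   ] 0.466
[-0.088  0.549  0.   ] 0.544
```

Emit:
play_rows --moves '[{"dp": [0.018,0.08,0],"rotation": [0,0,0.078],"fingers": -0.7},{"dp": [0.024,0.161,0],"rotation": [0,0,0.155],"fingers": -0.7},{"dp": [0.021,0.243,0],"rotation": [0,0,0.233],"fingers": -0.7},{"dp": [0.009,0.324,0],"rotation": [0,0,0.311],"fingers": -0.7}]'

```text
time_s: 27.5
tool_pos: [0.5535, 0.1859, 0.2205]
tcp_rot: [180.0, 0.3, 56.5]
contact_force: [-4.2, -11.1, -3.1]
finger_gap: 0.289
grip_force: 40.1
```

```bash
python3 - <<'E'
from h import *
arc((.5125,.0615),.134,22,8)
E
```

```text
[0.55347458 0.18588813 0.22051028] [ -4.19284365 -11.13936151  -3.09850445] th0 71.767648535111 r 0.13096306343989658 yaw 56.524510425272304
[0.03  0.067 0.   ] 0.069
[0.037 0.139 0.   ] 0.138
[0.037 0.212 0.   ] 0.207
[0.029 0.284 0.   ] 0.276
[0.013 0.355 0.   ] 0.346
[-0.011  0.424  0.   ] 0.415
[-0.042  0.49   0.   ] 0.484
[-0.08   0.552  0.   ] 0.553
```

```bash
python3 - <<'E'
from h import *
C=np.array([.5125,.0615]); r0,r1=.1345,.131; th0=71.8;yaw=56.6
R=Ro.from_euler('xyz',[180,0,yaw],degrees=True)
P=lambda r,t:np.array([C[0]+r*np.cos(np.radians(t)),C[1]+r*np.sin(np.radians(t)),0])
for th in np.arange(th0-6.5,th0-53,-6.5): print((R.inv().apply(P(r1,th)-P(r0,th0))/.2).round(3),round((th0-th)/90,3),th)
E
```

```text
[-0.002  0.077  0.   ] 0.072 65.3
[0.006 0.151 0.   ] 0.144 58.8
[0.004 0.225 0.   ] 0.217 52.3
[-0.006  0.299  0.   ] 0.289 45.8
[-0.024  0.371  0.   ] 0.361 39.3
[-0.05   0.441  0.   ] 0.433 32.8
[-0.083  0.507  0.   ] 0.506 26.299999999999997
[-0.124  0.569  0.   ] 0.578 19.799999999999997
```

Emit:
play_rows --moves '[{"dp": [-0.002,0.077,0],"rotation": [0,0,0.072],"fingers": -0.7},{"dp": [0.006,0.151,0],"rotation": [0,0,0.144],"fingers": -0.7},{"dp": [0.004,0.225,0],"rotation": [0,0,0.217],"fingers": -0.7},{"dp": [-0.006,0.299,0],"rotation": [0,0,0.289],"fingers": -0.7},{"dp": [-0.024,0.371,0],"rotation": [0,0,0.361],"fingers": -0.7},{"dp": [-0.05,0.441,0],"rotation": [0,0,0.433],"fingers": -0.7}]'

```text
time_s: 28.1
tool_pos: [0.6202, 0.1294, 0.2198]
tcp_rot: [179.9, 0.4, 17.6]
contact_force: [-10.3, -8.8, -3.6]
finger_gap: 0.29
grip_force: 40.0
```

```bash
python3 - <<'E'
from h import *
arc((.5125,.0615),.131,0,5)
E
```

```text
[0.62024021 0.12939615 0.21981158] [-10.34845363  -8.81075885  -3.56594821] th0 32.2184720438686 r 0.1273492867990922 yaw 17.621465640154238
[0.032 0.068 0.   ] 0.072
[0.039 0.141 0.   ] 0.143
[0.037 0.215 0.   ] 0.215
[0.026 0.287 0.   ] 0.286
[0.008 0.359 0.   ] 0.358
```

```bash
python3 - <<'E'
from h import *
from scipy.optimize import least_squares
q=np.array([[.4889,.1936],[.5535,.1859],[.6202,.1294]])
f=least_squares(lambda a:np.hypot(*(q-a[:2]).T)-a[2],[.51,.06,.13]);print(f.x)
f=least_squares(lambda a:np.hypot(*(q-a[:2]).T)-.1315,[.51,.06]);print(f.x,f.fun)
C=f.x;r=.1315
s=bot.get_state();t=np.array(s["tool_pos"]);th0=np.degrees(np.arctan2(t[1]-C[1],t[0]-C[0]));yaw=s["tcp_rot"][2];R=Ro.from_euler('xyz',[180,0,yaw],degrees=True);print("th",th0,yaw)
P=lambda r,t:np.array([C[0]+r*np.cos(np.radians(t)),C[1]+r*np.sin(np.radians(t)),0])
print("cmd excess 3mm radial assumed")
for th in np.linspace(th0,0,6)[1:]: print((R.inv().apply(P(r,th)-P(r+.003,th0))/.2).round(3),round((th0-th)/90,3),th)
# wrist view of slot bolt & bar
im,d,p=shot("w14"); PP=pts(d,p)
m=(PP[...,2]>.212)&(PP[...,2]<.226)&(PP[...,0]>.72)&(PP[...,0]<.79)&(PP[...,1]>.03)&(PP[...,1]<.09); print("slot tip",m.sum(),np.nanmean(PP[m],0) if m.any() else '')
m=(PP[...,2]>.23)&(PP[...,2]<.244)&(PP[...,0]>.68)&(PP[...,1]>.08); q=PP[m]; print("bar end",len(q),q.min(0),q.max(0))
cv2.imwrite("pics/w14c.png",cv2.resize(im[0:360,100:560,::-1],None,fx=1.6,fy=1.6))
E
```

```text
[0.50599669 0.06220017 0.13250741]
[0.5065067  0.06320581] [ 7.75107493e-05 -1.14175833e-04  5.92525842e-05]
th 30.198442604779867 17.621465640154238
cmd excess 3mm radial assumed
[-0.003  0.072  0.   ] 0.067 24.158754083823894
[0.001 0.141 0.   ] 0.134 18.11906556286792
[-0.002  0.21   0.   ] 0.201 12.079377041911947
[-0.012  0.278  0.   ] 0.268 6.039688520955973
[-0.03   0.345  0.   ] 0.336 0.0
slot tip 343 [0.74981396 0.06056983 0.21793784]
bar end 10346 [0.68000034 0.12343637 0.23008611] [0.74062979 0.21306485 0.23709212]
```

View pics/w14c.png

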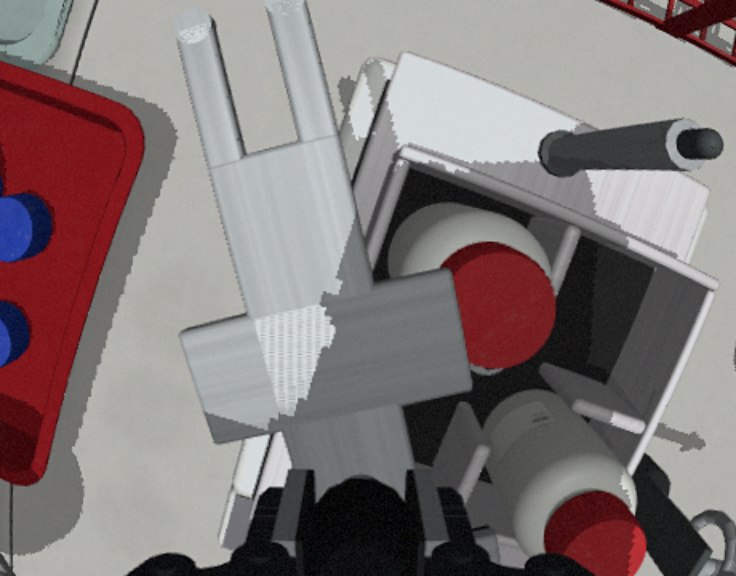

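Emit:
play_rows --moves '[{"dp": [-0.003,0.072,-0.015],"rotation": [0,0,0.067],"fingers": -0.7},{"dp": [0.001,0.141,-0.025],"rotation": [0,0,0.134],"fingers": -0.7},{"dp": [-0.002,0.21,-0.025],"rotation": [0,0,0.201],"fingers": -0.7},{"dp": [-0.012,0.278,-0.025],"rotation": [0,0,0.268],"fingers": -0.7},{"dp": [-0.03,0.345,-0.025],"rotation": [0,0,0.336],"fingers": -0.7},{"dp": [-0.03,0.345,-0.025],"rotation": [0,0,0.336],"fingers": -0.7},{"dp": [-0.03,0.345,-0.025],"rotation": [0,0,0.336],"fingers": -0.7}]'

```text
time_s: 28.85
tool_pos: [0.6379, 0.0652, 0.2265]
tcp_rot: [180.0, -0.0, -12.1]
contact_force: [4.4, -1.4, -3.4]
finger_gap: 0.289
grip_force: 39.9
```

```bash
python3 - <<'E'
from h import *
s=bot.get_state();print(s["tool_pos"],s["contact_force"],s["tcp_rot"])
im,d,p=shot("w15"); PP=pts(d,p)
z=PP[...,2]
b=(z>.225)&(z<.25)&(PP[...,0]>.66)&(PP[...,0]<.79)&(abs(PP[...,1]-.06)<.06); print("z",np.median(z[b]))
for x0 in (.735,.74,.745,.75,.755,.76):
    m=b&(abs(PP[...,0]-x0)<.002); y=np.sort(PP[m][:,1]); 
    if len(y)<5: print(x0,len(y));continue
    g=np.diff(y); i=g.argmax(); print(x0,len(y),"edges",y[0].round(4),y[i].round(4),y[i+1].round(4),y[-1].round(4),"slot mid",((y[i]+y[i+1])/2).round(4))
m=(z>.205)&(z<.224)&(PP[...,0]>.73)&(PP[...,0]<.775)&(abs(PP[...,1]-.06)<.02); q=PP[m]; print("tip",len(q),np.median(q,0) if len(q) else '', q.max(0) if len(q) else '')
cv2.imwrite("pics/w15c.png",cv2.resize(im[0:300,180:480,::-1],None,fx=2,fy=2))
E
```

```text
[0.63788874 0.06521982 0.22653395] [ 4.44511491 -1.35733014 -3.38994217] [ 1.79998426e+02 -4.66818883e-02 -1.21445707e+01]
z 0.23885463743159593
0.735 541 edges 0.0514 0.0714 0.0719 0.0857 slot mid 0.0716
0.74 475 edges 0.0516 0.0616 0.0752 0.0853 slot mid 0.0684
0.745 478 edges 0.0514 0.0615 0.0754 0.0858 slot mid 0.0684
0.75 473 edges 0.0516 0.0618 0.0754 0.0858 slot mid 0.0686
0.755 455 edges 0.0518 0.0618 0.0754 0.0858 slot mid 0.0686
0.76 444 edges 0.0518 0.0621 0.0756 0.086 slot mid 0.0688
tip 2 [0.75169043 0.06446134 0.21107249] [0.75361451 0.06549542 0.21656853]
```

Emit:
play_rows --moves '[{"dp": [0.005,0.021,0],"rotation": [0,0,0.021],"fingers": -0.7},{"dp": [0.005,0.021,0],"rotation": [0,0,0.021],"fingers": -0.7},{"dp": [0.005,0.021,0],"rotation": [0,0,0.021],"fingers": -0.7}]'

```text
time_s: 29.2
tool_pos: [0.6379, 0.0613, 0.2267]
tcp_rot: [180.0, -0.1, -14.0]
contact_force: [4.5, -2.7, -3.6]
finger_gap: 0.287
grip_force: 39.8
```

```bash
cat > sl.py <<'E'
from h import *
import sys
s=bot.get_state();print(s["tool_pos"],s["contact_force"],s["tcp_rot"])
im,d,p=shot(sys.argv[1]); PP=pts(d,p)
z=PP[...,2]
b=(z>.2)&(z<.25)&(PP[...,0]>.66)&(PP[...,0]<.79)&(abs(PP[...,1]-.06)<.06); print("z",np.median(z[b])); zb=np.median(z[b])
b&=abs(z-zb)<.005
for x0 in (.70,.74,.75,.76):
    m=b&(abs(PP[...,0]-x0)<.002); y=np.sort(PP[m][:,1]); 
    if len(y)<5: print(x0,len(y));continue
    g=np.diff(y); i=g.argmax(); print(x0,len(y),"edges",y[0].round(4),y[i].round(4),y[i+1].round(4),y[-1].round(4),"slot mid",((y[i]+y[i+1])/2).round(4))
m=(z>.18)&(z<.2255)&(z<zb-.006)&(PP[...,0]>.73)&(PP[...,0]<.775)&(abs(PP[...,1]-.06)<.03); q=PP[m]; print("below",len(q),q.min(0) if len(q) else '',np.median(q,0) if len(q) else '', q.max(0) if len(q) else '')
cv2.imwrite(f"pics/{sys.argv[1]}c.png",cv2.resize(im[0:300,180:480,::-1],None,fx=2,fy=2))
E
python3 sl.py w16
```

```text
[0.63790196 0.06127286 0.22668013] [ 4.47623481 -2.73560439 -3.56116223] [ 1.79983228e+02 -5.71292933e-02 -1.40205125e+01]
z 0.2390151890389795
0.7 780 edges 0.0444 0.0777 0.0779 0.0788 slot mid 0.0778
0.74 466 edges 0.0446 0.0546 0.0684 0.0783 slot mid 0.0615
0.75 469 edges 0.0443 0.0545 0.0681 0.0784 slot mid 0.0613
0.76 455 edges 0.0441 0.0545 0.0678 0.0785 slot mid 0.0611
below 590 [0.74191635 0.05575041 0.18017777] [0.74835632 0.0602994  0.21010706] [0.75981155 0.0675512  0.22191026]
```

```bash
python3 - <<'E'
from h import *
Z=np.load("pics/w16.npz",allow_pickle=True);P=pts(Z["d"],Z["p"].item());z=P[...,2]
m=(z>.209)&(z<.2255)&(P[...,0]>.735)&(P[...,0]<.77)&(abs(P[...,1]-.06)<.012);q=P[m];print(len(q),np.percentile(q,[3,50,97],axis=0).round(4))
m&=z>.217;q=P[m];print(len(q),np.percentile(q,[3,50,97],axis=0).round(4))
E
```

```text
298 [[0.746  0.0561 0.2122]
 [0.7497 0.059  0.2196]
 [0.7546 0.0626 0.2214]]
266 [[0.7463 0.0561 0.2173]
 [0.7501 0.059  0.2198]
 [0.7546 0.0625 0.2215]]
```

Emit:
play_rows --moves '[{"dp": [0.001,0.005,0],"rotation": [0,0,0.005],"fingers": -0.7},{"dp": [0.001,0.005,0.03],"rotation": [0,0,0.005],"fingers": -0.7},{"dp": [0.001,0.005,0.06],"rotation": [0,0,0.005],"fingers": -0.7},{"dp": [0.001,0.005,0.09],"rotation": [0,0,0.005],"fingers": -0.7},{"dp": [0.001,0.005,0.11],"rotation": [0,0,0.005],"fingers": -0.7},{"dp": [0.001,0.005,0.11],"rotation": [0,0,0.005],"fingers": -0.7}]'

```text
time_s: 29.85
tool_pos: [0.6378, 0.0602, 0.2034]
tcp_rot: [180.0, -0.0, -14.5]
contact_force: [5.4, -2.8, -4.3]
finger_gap: 0.291
grip_force: 39.8
```

```bash
python3 sl.py w17
```

```text
[0.63779597 0.06021268 0.20341799] [ 5.37614885 -2.82049271 -4.27531204] [ 1.79987765e+02 -1.56770572e-02 -1.44983868e+01]
z 0.2155395390146257
0.7 784 edges 0.043 0.0756 0.0758 0.0773 slot mid 0.0757
0.74 466 edges 0.0428 0.0529 0.0666 0.0765 slot mid 0.0598
0.75 659 edges 0.0425 0.0633 0.0663 0.0767 slot mid 0.0648
0.76 451 edges 0.0423 0.0525 0.0663 0.0761 slot mid 0.0594
below 588 [0.74169672 0.05327512 0.18003332] [0.74577826 0.0587732  0.20326089] [0.75981465 0.06750235 0.20946053]
```

Emit:
play_rows --moves '[{"dp": [0,0,0.02],"rotation": [0,0,0],"fingers": -0.7},{"dp": [0,0,0.035],"rotation": [0,0,0],"fingers": -0.7},{"dp": [0,0,0.045],"rotation": [0,0,0],"fingers": -0.7},{"dp": [0,0,0.045],"rotation": [0,0,0],"fingers": -0.7}]'

```text
time_s: 30.3
tool_pos: [0.6383, 0.0602, 0.1958]
tcp_rot: [-180.0, -0.1, -14.5]
contact_force: [5.0, -3.5, 0.7]
finger_gap: 0.293
grip_force: 40.3
```

Emit:
play_rows --moves '[{"dp": [0,0,0],"rotation": [0,0,0],"fingers": -0.2},{"dp": [0,0,0],"rotation": [0,0,0],"fingers": 0.1},{"dp": [0,0,0],"rotation": [0,0,0],"fingers": 0.1},{"dp": [0,0,-0.15],"rotation": [0,0,0],"fingers": 0.1},{"dp": [0,0,-0.35],"rotation": [0,0,0],"fingers": 0.1},{"dp": [0,0,-0.55],"rotation": [0,0,0],"fingers": 0.1},{"dp": [0,0,-0.7],"rotation": [0,0,0],"fingers": 0.1}]'

```text
time_s: 31.0
tool_pos: [0.6374, 0.0608, 0.3385]
tcp_rot: [-179.9, -0.1, -14.5]
contact_force: [0.7, -0.3, 0.1]
finger_gap: 0.549
grip_force: 0.0
```

```bash
python3 sl.py w18; python3 - <<'E'
from h import *
Z=np.load("pics/w18.npz",allow_pickle=True);P=pts(Z["d"],Z["p"].item());z=P[...,2]
m=(z>.214)&(z<.23)&(P[...,0]>.735)&(P[...,0]<.77)&(abs(P[...,1]-.06)<.015);q=P[m];print("tip above bar",len(q),np.median(q,0) if len(q) else '')
m=(z>.2)&(z<.22)&(P[...,0]>.53)&(P[...,0]<.77)&(P[...,1]>0.02)&(P[...,1]<.1)
for x in (.56,.6,.64,.68,.72,.74): k=m&(abs(P[...,0]-x)<.003); print(x,np.median(z[k]).round(4))
# switch: find dark knob near
for n in("top","scene"):
    im,d=read_camera(n);Q=cloud(n,d); k=(Q[...,0]>.42)&(Q[...,0]<.5)&(Q[...,1]>-.08)&(Q[...,1]<.03)&(Q[...,2]>.11)&(Q[...,2]<.16); q=Q[k]; print(n,len(q),np.median(q,0) if len(q) else '',q.max(0) if len(q) else '')
k=(P[...,0]>.42)&(P[...,0]<.5)&(P[...,1]>-.1)&(P[...,1]<.05)&(z>.09)&(z<.16); q=P[k]; print("w",len(q)); 
for lo in np.arange(.09,.15,.008):
    a=q[(q[:,2]>=lo)&(q[:,2]<lo+.008)]; print(lo.round(3),len(a),a.min(0).round(3) if len(a) else '',a.max(0).round(3) if len(a) else '')
E
```

```text
[0.637412   0.06075136 0.3385014 ] [ 0.71605338 -0.28291249  0.0767465 ] [-1.79923257e+02 -1.06536790e-01 -1.45298606e+01]
z 0.20991368626452805
0.7 216 edges 0.0441 0.0772 0.0776 0.0776 slot mid 0.0774
0.74 131 edges 0.0431 0.0533 0.0672 0.0773 slot mid 0.0603
0.75 133 edges 0.0431 0.0541 0.0674 0.0775 slot mid 0.0607
0.76 127 edges 0.0429 0.0532 0.0676 0.0773 slot mid 0.0604
below 148 [0.74180951 0.05356705 0.18189447] [0.74584451 0.05980438 0.20291389] [0.7591537  0.06708421 0.20387363]
tip above bar 146 [0.75060636 0.05841564 0.21959928]
0.56 0.2099
0.6 0.2099
0.64 0.21
0.68 0.2099
0.72 0.21
0.74 0.2098
top 94 [ 0.45733111 -0.034388    0.12198132] [ 0.46987192 -0.02213837  0.1282404 ]
scene 86 [ 0.46642796 -0.03263215  0.11967046] [ 0.47548147 -0.02018196  0.12875554]
w 381
0.09 37 [ 0.457 -0.025  0.09 ] [ 0.464 -0.014  0.098]
0.098 13 [ 0.457 -0.024  0.098] [ 0.464 -0.019  0.103]
0.106 42 [ 0.46  -0.043  0.106] [ 0.472 -0.017  0.114]
0.114 149 [ 0.449 -0.042  0.114] [ 0.471 -0.016  0.122]
0.122 140 [ 0.451 -0.039  0.122] [ 0.468 -0.021  0.126]
0.13 0  
0.138 0  
0.146 0
```

Emit:
play_rows --moves '[{"dp": [-0.14,0.19,0],"rotation": [0,0,-0.04],"fingers": -1},{"dp": [-0.28,0.38,0],"rotation": [0,0,-0.08],"fingers": -1},{"dp": [-0.42,0.57,0],"rotation": [0,0,-0.12],"fingers": -1},{"dp": [-0.56,0.76,0],"rotation": [0,0,-0.161],"fingers": -1},{"dp": [-0.71,0.93,0],"rotation": [0,0,-0.161],"fingers": -1},{"dp": [-0.71,0.94,0],"rotation": [0,0,-0.161],"fingers": -1},{"dp": [-0.71,0.94,0],"rotation": [0,0,-0.161],"fingers": -1},{"dp": [-0.71,0.94,0],"rotation": [0,0,-0.161],"fingers": -1}]'

```text
time_s: 31.95
tool_pos: [0.453, -0.0851, 0.3347]
tcp_rot: [-180.0, 0.1, -0.0]
contact_force: [0.6, 0.7, -0.2]
finger_gap: -0.002
grip_force: 0.0
```

```bash
python3 - <<'E'
from h import *
s=bot.get_state();print(s["tool_pos"],s["contact_force"],s["tcp_rot"],s["finger_gap"]); plan([.453,-.085,.078],0)
im,d,p=shot("w19"); P=pts(d,p); z=P[...,2]
k=(P[...,0]>.42)&(P[...,0]<.5)&(P[...,1]>-.1)&(P[...,1]<.05)&(z>.085)&(z<.14); q=P[k]
for lo in np.arange(.085,.135,.008):
    a=q[(q[:,2]>=lo)&(q[:,2]<lo+.008)]; print(lo.round(3),len(a),a.min(0).round(3) if len(a) else '',a.max(0).round(3) if len(a) else '')
im2,_=read_camera("scene")
a=cv2.resize(im2[180:350,290:500,::-1],(741,600),interpolation=cv2.INTER_CUBIC); cv2.imwrite("pics/v19.png",a)
E
```

```text
[ 0.45300611 -0.08506349  0.33471923] [ 0.61534299  0.70912214 -0.200989  ] [-1.79956149e+02  6.09408167e-02 -7.52509648e-03] -0.0023502737118460035
dp [1.000e-03 1.000e-03 1.284e+00] rot [-0.     0.001 -0.   ]
0.085 18 [ 0.457 -0.018  0.085] [ 0.464 -0.012  0.092]
0.093 0  
0.101 0  
0.109 46 [ 0.447 -0.043  0.112] [ 0.471 -0.018  0.117]
0.117 341 [ 0.447 -0.043  0.117] [ 0.471 -0.018  0.125]
0.125 73 [ 0.452 -0.038  0.125] [ 0.464 -0.025  0.128]
0.133 0
```

View pics/v19.png

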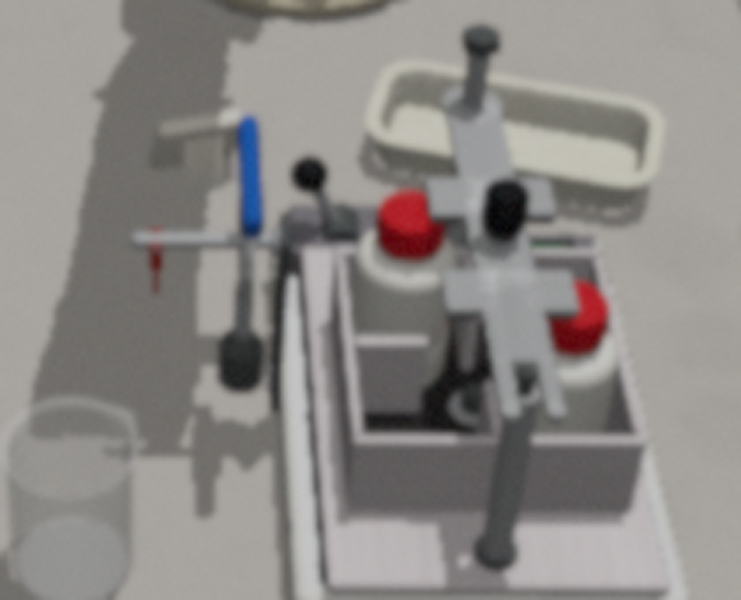

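Everything is secured: both bottles are nested under the bar, the bar is over the second bolt (crop (525,380)), the key hangs behind the hanging flap (155,260), and the switch knob at (310,172) is still off. Next I descend beside the switch.

Emit:
play_rows --moves '[{"dp": [0,0,0.2],"rotation": [0,0,0],"fingers": -1},{"dp": [0,0,0.4],"rotation": [0,0,0],"fingers": -1},{"dp": [0,0,0.6],"rotation": [0,0,0],"fingers": -1},{"dp": [0,0,0.8],"rotation": [0,0,0],"fingers": -1},{"dp": [0,0,0.95],"rotation": [0,0,0],"fingers": -1}]'

```text
time_s: 32.55
tool_pos: [0.4522, -0.0847, 0.1425]
tcp_rot: [-179.9, 0.2, 0.0]
contact_force: [-0.5, -0.5, -0.3]
finger_gap: -0.002
grip_force: 0.0
```

Emit:
play_rows --moves '[{"dp": [0,0,0.15],"rotation": [0,0,0],"fingers": -1},{"dp": [0,0,0.32],"rotation": [0,0,0],"fingers": -1},{"dp": [0,0,0.32],"rotation": [0,0,0],"fingers": -1},{"dp": [0,0,0.32],"rotation": [0,0,0],"fingers": -1}]'

```text
time_s: 32.95
tool_pos: [0.4529, -0.0852, 0.0816]
tcp_rot: [-179.9, 0.1, 0.0]
contact_force: [0.3, -0.3, 0.8]
finger_gap: 0.003
grip_force: 0.0
```

Emit:
play_rows --moves '[{"dp": [0.02,-0.07,0],"rotation": [0,0,0],"fingers": -1},{"dp": [0.02,-0.14,0],"rotation": [0,0,0],"fingers": -1},{"dp": [0.02,-0.2,0],"rotation": [0,0,0],"fingers": -1},{"dp": [0.02,-0.25,0],"rotation": [0,0,0],"fingers": -1},{"dp": [0.02,-0.3,0],"rotation": [0,0,0],"fingers": -1}]'

```text
time_s: 33.45
tool_pos: [0.4575, -0.0254, 0.0824]
tcp_rot: [180.0, -0.1, -0.1]
contact_force: [-0.0, -1.3, 0.2]
finger_gap: -0.0
grip_force: 0.8
```

Emit:
play_rows --moves '[{"dp": [0,-0.03,0],"rotation": [0,0,0],"fingers": -1},{"dp": [0,-0.06,0],"rotation": [0,0,0],"fingers": -1},{"dp": [0,-0.06,0],"rotation": [0,0,0],"fingers": -1}]'

```text
time_s: 33.75
tool_pos: [0.4567, -0.013, 0.0814]
tcp_rot: [-180.0, 0.0, -0.0]
contact_force: [-0.1, 0.7, -1.4]
finger_gap: 0.001
grip_force: 0.0
```

```bash
cat > sw.py <<'E'
from h import *
s=bot.get_state();print(s["tool_pos"],s["contact_force"])
for n in("top","scene"):
    im,d=read_camera(n);Q=cloud(n,d); k=(im.max(-1)<60)&(Q[...,0]>.43)&(Q[...,0]<.49)&(Q[...,1]>-.06)&(Q[...,1]<.05)&(Q[...,2]>.10)&(Q[...,2]<.135); q=Q[k]; print(n,len(q),np.percentile(q,[3,50,97],axis=0).round(3) if len(q) else '')
E
python3 sw.py
```

```text
[ 0.45668484 -0.01303952  0.08138995] [-0.10736204  0.7401631  -1.37275489]
top 0 
scene 102 [[ 0.458 -0.023  0.113]
 [ 0.467  0.007  0.124]
 [ 0.474  0.021  0.133]]
```

Emit:
play_rows --moves '[{"dp": [0,-0.025,0],"rotation": [0,0,0],"fingers": -1},{"dp": [0,-0.05,0],"rotation": [0,0,0],"fingers": -1},{"dp": [0,-0.05,0],"rotation": [0,0,0],"fingers": -1}]'

```text
time_s: 34.15
tool_pos: [0.4566, -0.0087, 0.0813]
tcp_rot: [179.7, 0.0, -0.3]
contact_force: [0.4, -15.7, -0.1]
finger_gap: 0.001
grip_force: 7.9
```

The lever is at its stop (15.7 N reaction). Backing off, then raising clear.

Emit:
play_rows --moves '[{"dp": [0,0.1,0],"rotation": [0,0,0],"fingers": -1},{"dp": [0,0.25,0],"rotation": [0,0,0],"fingers": -1},{"dp": [0,0.4,0],"rotation": [0,0,0],"fingers": -1},{"dp": [0,0.4,-0.25],"rotation": [0,0,0],"fingers": -1},{"dp": [0,0.4,-0.5],"rotation": [0,0,0],"fingers": -1},{"dp": [0,0.4,-0.75],"rotation": [0,0,0],"fingers": -1},{"dp": [0,0.4,-1],"rotation": [0,0,0],"fingers": -1},{"dp": [0,0.4,-1],"rotation": [0,0,0],"fingers": -1}]'

```text
time_s: 34.95
tool_pos: [0.4598, -0.084, 0.2889]
tcp_rot: [179.9, -0.7, -0.1]
contact_force: [1.1, -0.2, 0.9]
finger_gap: 0.0
grip_force: 0.0
```

```bash
python3 sw.py; python3 - <<'E'
from h import *
im,d,p=shot("w20"); P=pts(d,p); z=P[...,2]
k=(im.max(-1)<90)&(P[...,0]>.43)&(P[...,0]<.49)&(P[...,1]>-.08)&(P[...,1]<.05)&(z>.105)&(z<.14); q=P[k]; print("ball",len(q),np.percentile(q,[3,50,97],axis=0).round(3) if len(q) else '')
caps(im,d,p,.197,.01)
im,d=read_camera("scene");Q=cloud("scene",d);h=cv2.cvtColor(im,cv2.COLOR_RGB2HSV).astype(int)
k=((h[...,0]<10)|(h[...,0]>170))&(h[...,1]>100)&(abs(Q[...,1]+.137)<.03)&(abs(Q[...,0]-.58)<.06)&(Q[...,2]>.1); print("flap",k.sum(),Q[k].min(0),Q[k].max(0))
k=(abs(h[...,0]-111)<10)&(h[...,1]>110)&(abs(Q[...,1]+.08)<.03)&(Q[...,2]>.15)&(Q[...,0]<.7); print("key",k.sum(),np.median(Q[k],0))
E
```

```text
[ 0.45978848 -0.08402478  0.28887413] [ 1.06060289 -0.23199694  0.85333156]
top 0 
scene 68 [[0.457 0.008 0.112]
 [0.468 0.016 0.121]
 [0.475 0.026 0.126]]
ball 577 [[0.45  0.005 0.114]
 [0.462 0.015 0.122]
 [0.471 0.026 0.126]]
cap [184.5  48. ] 2001 circ 593 14 21.3 mean [0.5932 0.0128]
flap 11 [ 0.58971829 -0.13814285  0.14706585] [ 0.5947566  -0.13583477  0.16511816]
key 158 [ 0.5942401  -0.0819669   0.22411152]
```

```bash
python3 -c "
from workcell import job
print(job.hand_in())"
```

```text
the job is handed in; nothing more can be done
None
```

The job is handed in, though no verdict came back. By camera and force readings, both red-capped bottles are in nests, the key hangs behind the shut flap, the bar is down over the second bolt, and the switch is pushed fully left.

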